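# Load the inspection stage, slide it home and bolt it

## Task

Get the inspection station ready for its next shot: draw the stage plate right out to its loading stop, then lay every blue roll from the wooden tray on the plate, one to a lane, straight along the lane and centred between its two end stops. When all are laid, slide the plate in until it is fully home without disturbing the rolls, and push its bolt across until the tip is fully in the keeper. Leave the other things on the bench where they are.

Things in the scene. Friction and masses are not known exactly. Their poses are not given: they have to be found in the camera images.
- station: fixed inspection station standing on the bench; origin on the bench under its middle, x along the slide, away from the robot (to the camera), y to the left, z up. A grey base 280 mm along x (-135 to +145), y -88 to +124, 14 mm high, carries two guide bars and the sliding plate; at x = +190 a post 240 mm high holds a white camera that looks down towards the robot (its lowest part about 150 mm up, nearest part at x = +135)
- tray: fixed wooden sample tray right of the station, 204x166 mm, floor 4 mm, rims and fences 16 mm high; origin under its middle, x along it (away from the robot), y towards the station. Three bays 66 mm apart along x, a roll lying along y in each; their fences leave a 66 mm notch in the middle for fingers. A brown heap 0.1 m high lies beyond its -x end, a 0.3 m tall carton 0.06 m beyond its -y side
- stage (a joint): slide of the aluminium stage plate along station +x: 0 = drawn right out to the loading stop, nearest the robot; 0.070 = fully home at the far buffer. Starts somewhere between; stays where it is left, about 2 N moves it. The plate is 190 mm along x and 170 mm across, its top face 36 mm above the bench. Three lanes run along x, side by side, 50 mm apart; fences 12 mm high and 3 mm thick run 25 mm either side of each lane, with a notch 60 mm long in the middle for the fingers
- lane_0 (a point): middle of the left lane, on the plate's top face, where its two engraved lines cross; x along the lane (away from the robot), y across it to the left, z up. A steel stop block 26 mm wide and 12 mm high stands at each end of the lane, their inner faces 63 mm either side of this point (126 mm apart)
- lane_1 (a point): middle of the middle lane, on the plate's top face, where its two engraved lines cross; x along the lane (away from the robot), y across it to the left, z up. A steel stop block 26 mm wide and 12 mm high stands at each end of the lane, their inner faces 63 mm either side of this point (126 mm apart)
- lane_2 (a point): middle of the right lane, on the plate's top face, where its two engraved lines cross; x along the lane (away from the robot), y across it to the left, z up. A steel stop block 26 mm wide and 12 mm high stands at each end of the lane, their inner faces 63 mm either side of this point (126 mm apart)
- pull_knob (a point): middle of the black pull knob standing on the plate's front apron, by which the plate is drawn and pushed: round, 18 mm across there, knob top 10 mm above this point, plate 24 mm below it. Moves with the plate
- bolt (a joint): barrel bolt lying across the plate's front apron (it rides on the plate), sliding along station +y: 0 = withdrawn, 0.030 = its tip fully in the keeper when the plate is home. Stays where it is left, about 1.5 N moves it
- bolt_knob (a point): middle of the bolt's upright round steel knob, 12 mm across; knob top 13 mm above this point, its foot (the rod's axis) 18 mm below it, plate 27 mm below it. It stands 80 mm left of the pull knob with the bolt withdrawn. Moves with the bolt; its x, y, z axes are those of the station
- keeper (a point): middle of the keeper, a steel strap 23 mm long and 18 mm deep on a block standing on the base left of the plate; the bolt's rod lines up with it only when the plate is home
- roll_a: blue roll to be checked in dark blue wrapping, a slightly knobbly stick of round section with a flat side below, 104 mm long, 18 mm wide, 14 mm high; lies loose in a bay of the tray at the start; origin in the middle of its length on the flat underside, x along its length, z up as it lies at first. May be absent
- roll_a_mid (a point): the middle of roll_a (7.5 mm above its underside), axes as roll_a
- roll_b: blue roll to be checked in dark blue wrapping, a slightly knobbly stick of round section with a flat side below, 102 mm long, 17 mm wide, 14 mm high; lies loose in a bay of the tray at the start; origin in the middle of its length on the flat underside, x along its length, z up as it lies at first. May be absent
- roll_b_mid (a point): the middle of roll_b (7.5 mm above its underside), axes as roll_b
- roll_c: blue roll to be checked in dark blue wrapping, a slightly knobbly stick of round section with a flat side below, 97 mm long, 20 mm wide, 15 mm high; lies loose in a bay of the tray at the start; origin in the middle of its length on the flat underside, x along its length, z up as it lies at first. May be absent
- roll_c_mid (a point): the middle of roll_c (7.5 mm above its underside), axes as roll_c
- marker: bystander: white and black marker, 135 mm long, 17 mm thick, lying; origin under its middle, y along it
- brown_stick: bystander: unwrapped brown stick, 96x20x18 mm, lying loose on the bench near the far right corner of the station; origin under its middle, x along it

How it is judged (in metres and radians):
On the way, in this order (a step that is already met when the one before it is completed fails the run):
1. the empty stage plate is drawn out to its loading stop (within 5 mm), the bolt still withdrawn (value of joint stage below 0.005 m and value of joint bolt below 0.015 m), for 0.2 s.
2. with the plate at its loading stop (within 12 mm), every roll lies in a lane of its own, centred within 6 mm both ways, straight within 8 degrees, let go of and at rest (((x of roll_a_mid in the frame of lane_0 between -0.006 and 0.006 m and y of roll_a_mid in the frame of lane_0 between -0.006 and 0.006 m and z of roll_a_mid in the frame of lane_0 between 0 and 0.014 m and angle between the x axis of roll_a and the x axis of lane_0, either way round below 0.14 rad) or (x of roll_a_mid in the frame of lane_1 between -0.006 and 0.006 m and y of roll_a_mid in the frame of lane_1 between -0.006 and 0.006 m and z of roll_a_mid in the frame of lane_1 between 0 and 0.014 m and angle between the x axis of roll_a and the x axis of lane_1, either way round below 0.14 rad) or (x of roll_a_mid in the frame of lane_2 between -0.006 and 0.006 m and y of roll_a_mid in the frame of lane_2 between -0.006 and 0.006 m and z of roll_a_mid in the frame of lane_2 between 0 and 0.014 m and angle between the x axis of roll_a and the x axis of lane_2, either way round below 0.14 rad)) and ((x of roll_b_mid in the frame of lane_0 between -0.006 and 0.006 m and y of roll_b_mid in the frame of lane_0 between -0.006 and 0.006 m and z of roll_b_mid in the frame of lane_0 between 0 and 0.014 m and angle between the x axis of roll_b and the x axis of lane_0, either way round below 0.14 rad) or (x of roll_b_mid in the frame of lane_1 between -0.006 and 0.006 m and y of roll_b_mid in the frame of lane_1 between -0.006 and 0.006 m and z of roll_b_mid in the frame of lane_1 between 0 and 0.014 m and angle between the x axis of roll_b and the x axis of lane_1, either way round below 0.14 rad) or (x of roll_b_mid in the frame of lane_2 between -0.006 and 0.006 m and y of roll_b_mid in the frame of lane_2 between -0.006 and 0.006 m and z of roll_b_mid in the frame of lane_2 between 0 and 0.014 m and angle between the x axis of roll_b and the x axis of lane_2, either way round below 0.14 rad)) and ((x of roll_c_mid in the frame of lane_0 between -0.006 and 0.006 m and y of roll_c_mid in the frame of lane_0 between -0.006 and 0.006 m and z of roll_c_mid in the frame of lane_0 between 0 and 0.014 m and angle between the x axis of roll_c and the x axis of lane_0, either way round below 0.14 rad) or (x of roll_c_mid in the frame of lane_1 between -0.006 and 0.006 m and y of roll_c_mid in the frame of lane_1 between -0.006 and 0.006 m and z of roll_c_mid in the frame of lane_1 between 0 and 0.014 m and angle between the x axis of roll_c and the x axis of lane_1, either way round below 0.14 rad) or (x of roll_c_mid in the frame of lane_2 between -0.006 and 0.006 m and y of roll_c_mid in the frame of lane_2 between -0.006 and 0.006 m and z of roll_c_mid in the frame of lane_2 between 0 and 0.014 m and angle between the x axis of roll_c and the x axis of lane_2, either way round below 0.14 rad)) and linear speed of each of roll_a, roll_b, roll_c below 0.01 m/s and contact force between the fingers and roll_a below 0.05 N and contact force between the fingers and roll_b below 0.05 N and contact force between the fingers and roll_c below 0.05 N and value of joint stage below 0.012 m), for 0.3 s.
3. the plate is fully home (slide beyond 67 of 70 mm) with the rolls still centred in their lanes (((x of roll_a_mid in the frame of lane_0 between -0.006 and 0.006 m and y of roll_a_mid in the frame of lane_0 between -0.006 and 0.006 m and z of roll_a_mid in the frame of lane_0 between 0 and 0.014 m and angle between the x axis of roll_a and the x axis of lane_0, either way round below 0.14 rad) or (x of roll_a_mid in the frame of lane_1 between -0.006 and 0.006 m and y of roll_a_mid in the frame of lane_1 between -0.006 and 0.006 m and z of roll_a_mid in the frame of lane_1 between 0 and 0.014 m and angle between the x axis of roll_a and the x axis of lane_1, either way round below 0.14 rad) or (x of roll_a_mid in the frame of lane_2 between -0.006 and 0.006 m and y of roll_a_mid in the frame of lane_2 between -0.006 and 0.006 m and z of roll_a_mid in the frame of lane_2 between 0 and 0.014 m and angle between the x axis of roll_a and the x axis of lane_2, either way round below 0.14 rad)) and ((x of roll_b_mid in the frame of lane_0 between -0.006 and 0.006 m and y of roll_b_mid in the frame of lane_0 between -0.006 and 0.006 m and z of roll_b_mid in the frame of lane_0 between 0 and 0.014 m and angle between the x axis of roll_b and the x axis of lane_0, either way round below 0.14 rad) or (x of roll_b_mid in the frame of lane_1 between -0.006 and 0.006 m and y of roll_b_mid in the frame of lane_1 between -0.006 and 0.006 m and z of roll_b_mid in the frame of lane_1 between 0 and 0.014 m and angle between the x axis of roll_b and the x axis of lane_1, either way round below 0.14 rad) or (x of roll_b_mid in the frame of lane_2 between -0.006 and 0.006 m and y of roll_b_mid in the frame of lane_2 between -0.006 and 0.006 m and z of roll_b_mid in the frame of lane_2 between 0 and 0.014 m and angle between the x axis of roll_b and the x axis of lane_2, either way round below 0.14 rad)) and ((x of roll_c_mid in the frame of lane_0 between -0.006 and 0.006 m and y of roll_c_mid in the frame of lane_0 between -0.006 and 0.006 m and z of roll_c_mid in the frame of lane_0 between 0 and 0.014 m and angle between the x axis of roll_c and the x axis of lane_0, either way round below 0.14 rad) or (x of roll_c_mid in the frame of lane_1 between -0.006 and 0.006 m and y of roll_c_mid in the frame of lane_1 between -0.006 and 0.006 m and z of roll_c_mid in the frame of lane_1 between 0 and 0.014 m and angle between the x axis of roll_c and the x axis of lane_1, either way round below 0.14 rad) or (x of roll_c_mid in the frame of lane_2 between -0.006 and 0.006 m and y of roll_c_mid in the frame of lane_2 between -0.006 and 0.006 m and z of roll_c_mid in the frame of lane_2 between 0 and 0.014 m and angle between the x axis of roll_c and the x axis of lane_2, either way round below 0.14 rad)) and value of joint stage above 0.067 m), for 0.3 s.
4. the bolt is pushed across into the keeper (beyond 27 of 30 mm) with the plate still home (value of joint stage above 0.067 m and value of joint bolt above 0.027 m), for 0.3 s.
At the end, for the whole second after the job is handed in: Every roll present lies at rest, let go of, in a lane of its own, its middle within 6 mm of the lane's middle along and across, straight within 8 degrees; the plate is fully home (slide beyond 67 of 70 mm) and the bolt fully in the keeper (beyond 27 of 30 mm) (all of step 4 and ((x of roll_a_mid in the frame of lane_0 between -0.006 and 0.006 m and y of roll_a_mid in the frame of lane_0 between -0.006 and 0.006 m and z of roll_a_mid in the frame of lane_0 between 0 and 0.014 m and angle between the x axis of roll_a and the x axis of lane_0, either way round below 0.14 rad) or (x of roll_a_mid in the frame of lane_1 between -0.006 and 0.006 m and y of roll_a_mid in the frame of lane_1 between -0.006 and 0.006 m and z of roll_a_mid in the frame of lane_1 between 0 and 0.014 m and angle between the x axis of roll_a and the x axis of lane_1, either way round below 0.14 rad) or (x of roll_a_mid in the frame of lane_2 between -0.006 and 0.006 m and y of roll_a_mid in the frame of lane_2 between -0.006 and 0.006 m and z of roll_a_mid in the frame of lane_2 between 0 and 0.014 m and angle between the x axis of roll_a and the x axis of lane_2, either way round below 0.14 rad)) and ((x of roll_b_mid in the frame of lane_0 between -0.006 and 0.006 m and y of roll_b_mid in the frame of lane_0 between -0.006 and 0.006 m and z of roll_b_mid in the frame of lane_0 between 0 and 0.014 m and angle between the x axis of roll_b and the x axis of lane_0, either way round below 0.14 rad) or (x of roll_b_mid in the frame of lane_1 between -0.006 and 0.006 m and y of roll_b_mid in the frame of lane_1 between -0.006 and 0.006 m and z of roll_b_mid in the frame of lane_1 between 0 and 0.014 m and angle between the x axis of roll_b and the x axis of lane_1, either way round below 0.14 rad) or (x of roll_b_mid in the frame of lane_2 between -0.006 and 0.006 m and y of roll_b_mid in the frame of lane_2 between -0.006 and 0.006 m and z of roll_b_mid in the frame of lane_2 between 0 and 0.014 m and angle between the x axis of roll_b and the x axis of lane_2, either way round below 0.14 rad)) and ((x of roll_c_mid in the frame of lane_0 between -0.006 and 0.006 m and y of roll_c_mid in the frame of lane_0 between -0.006 and 0.006 m and z of roll_c_mid in the frame of lane_0 between 0 and 0.014 m and angle between the x axis of roll_c and the x axis of lane_0, either way round below 0.14 rad) or (x of roll_c_mid in the frame of lane_1 between -0.006 and 0.006 m and y of roll_c_mid in the frame of lane_1 between -0.006 and 0.006 m and z of roll_c_mid in the frame of lane_1 between 0 and 0.014 m and angle between the x axis of roll_c and the x axis of lane_1, either way round below 0.14 rad) or (x of roll_c_mid in the frame of lane_2 between -0.006 and 0.006 m and y of roll_c_mid in the frame of lane_2 between -0.006 and 0.006 m and z of roll_c_mid in the frame of lane_2 between 0 and 0.014 m and angle between the x axis of roll_c and the x axis of lane_2, either way round below 0.14 rad)) and linear speed of each of roll_a, roll_b, roll_c below 0.01 m/s and contact force between the fingers and roll_a below 0.05 N and contact force between the fingers and roll_b below 0.05 N and contact force between the fingers and roll_c below 0.05 N); the robot touches nothing.
It fails at once if the brown stick is shifted by more than 40 mm (distance of brown_stick from where it was at the start of the episode above 0.04 m).
It fails at once if the marker is shifted by more than 40 mm (distance of marker from where it was at the start of the episode above 0.04 m).
Of roll_a, roll_b, roll_c only 2 to 3 are there at a start; the rules pass over those that are not, and their reading is None.
At some moment in a run one of roll_a, roll_b, roll_c may be knocked a few centimetres aside while the robot is not near it.
Once in a run the grip may slacken for a moment while it holds something.
It also fails if it takes over 210 s, if anything falls off the work surface, if the arm or the gripper's body presses on something with over 40 N, if the wrist force passes 120 N, or if a joint passes its speed limit or range.

## Robot

A 6-joint arm with a two-finger parallel gripper is mounted at the origin on the work surface; the furniture and walls round the work are solid. World frame = base frame: x ahead of the robot, y to its left, z up, the work surface at z = 0. Lengths are in m, angles in degrees, forces in N, time in s.
With the tool pointing down it reaches from about 0.4 to 0.825 m from the base axis. Payload 7 kg.
Tool frame: the origin (TCP) lies midway between the tips of the shut fingers; the grasp point (between the pads) lies 19 mm behind it; z points along the fingers, y is the line along which they close (so a half turn about z gives the same grasp; the last joint's range is limited). The gripper opens to 88 mm and grips with 3 to 60 N. Pads are 19 mm wide; open, the fingers measure 130 mm over their backs; the gripper's body (78 mm by 193 mm) begins 47 mm behind the grasp point.
Start: joints at [88.127, 20.546, 0.682, 0, -70.136, -16.507], TCP at [0.213, 0.641, 0.227] pointing down, gripper open.
Joint ranges: [-176.03, 176.03], [-82.01, 121.73], [-58.28, 71.71], [-173.87, 95.51], [-174.79, -0.11], [-173.66, 173.66]. Speed limits (degrees/s): [136.94, 136.94, 172.46, 180, 180, 180].

## Interface

Orientations are given as [roll, pitch, yaw] about the fixed x, y, z axes, in that order (R = Rz(yaw) Ry(pitch) Rx(roll)).
In Python, from plant import r gives the robot as it stands. The module is installed in compiled form; this text tells all that it offers.
- The arm moves only by the tool play_rows, never from a script. Its argument "rows" is a list of rows, each an object with "slide": the shift along the tool's x, y, z as a fraction of full scale, a list of three; "delta_rot": the turn, a rotation vector about the tool's x, y, z as a fraction of full scale, a list of three; "fingers": the opening, from -1 (shut) to 1 (fully open). In form: [{"slide": [x, y, z], "delta_rot": [rx, ry, rz], "fingers": fingers}, ...]. A call has 1 to 8 rows; each row shifts and turns the commanded pose from where the row before left it, along the tool's axes as they then stand; what a row does not reach is not made up. Full scale, the value 1, is 0.15 m for a shift and 0.08 rad for a turn. A row lasts 1/8 s, in which the tool goes at most 62.5 mm and 10.7 degrees, less where a joint would pass 70% of its speed; a pose out of reach is approached as far as the arm can. A call with a number of a shift or a turn outside -1 to 1 is refused whole. A call with a gripper value outside its range is refused whole. The fingers move at their own pace and stop on an object; "squeeze" is the grip in N (left out, the last holds). Time passes only in rows, so rows that do not move let the fingers close. It gives the time, the measured TCP pose, the force, the opening and the grip force at its end, in the units of the state.
- r.get_state(): the state, without advancing time (a new reading comes with each control period).
- r.capture(name): name is "scene" or "top" or "wrist"; returns a dict with "image" (420x560x3 uint8, blue, green, red), "fx", "fy", "cx", "cy" (pixels), "R" (3x3) and "t" (3): a world point X has camera coordinates R X + t; the wrist camera has in their place "T_tool_cam" (4x4, takes a point from camera to tool coordinates, whose origin is the TCP and whose axes are the flange's). Camera axes: x right, y down, z forward; pixel columns grow to the right and rows downward; lengths in m; the calibration is good to about 2 mm. A picture is of the moment at which its call begins: read the wrist's pose just before it. There is no depth.
- r.close_job(): hands the job in; it is judged then, once.
The state is a dict: "time_s": time; "joints": joint angles; "qd": joint speeds; "joint_torque": joint torques, N m; "tcp_pos": TCP position; "eef_rot": TCP orientation; "contact_force": force on the tool from outside, world axes, zero at the start; "moment": the same for the moment, N m; "gripper_width": finger opening in m; "gripper_force": force on a finger pad.
Only numpy, scipy, OpenCV 4.12 (cv2) and the standard library are available. Lean on these libraries where they do the work, as an engineer would, in place of code of your own. Each camera call takes 0.05 s, during which the arm holds its last target. There are 200 camera calls.

## Working session

There is one attempt and no reset: what is moved stays moved. The work goes in short steps, Python scripts to look and compute and a tool call to move; the robot and the scene stay as the last step left them, time stands still between calls to the robot, and variables do not carry over. Pictures are saved under pics/ and viewed, at most 14 in all, crops included, and the job is handed in when it is done.

Besides the shell and the picture viewer there is one more tool, called after "Emit:" by a JSON object that holds its "fn" and its "kwargs", one argument or row to a line. play_rows: Moves the arm, as the interface text tells. Shift numbers are shares of 0.15 m and turn numbers shares of 0.08 rad, none past 1 either way. Its arguments: {"type":"object","properties":{"rows":{"type":"array"},"squeeze":{"type":"number"}},"required":["rows"]}

```bash
mkdir -p pics; cat > h.py <<'E'
import numpy as np, cv2, json
from scipy.spatial.transform import Rotation as Ro
from plant import r
def pose():
    s=r.get_state(); return np.array(s["tcp_pos"]), Ro.from_euler('xyz',s["eef_rot"],degrees=True).as_matrix()
def cap(n):
    p,Rt=pose(); c=r.capture(n)
    if n=="wrist":
        T=np.array(c["T_tool_cam"]); Rw=Rt@T[:3,:3]; o=p+Rt@T[:3,3]
        c["R"]=Rw.T; c["t"]=-Rw.T@o
    c["R"]=np.array(c["R"]); c["t"]=np.array(c["t"]); return c
def ray(c,u,v):
    d=c["R"].T@np.array([(u-c["cx"])/c["fx"],(v-c["cy"])/c["fy"],1]); return -c["R"].T@c["t"], d
def onz(c,u,v,z):
    o,d=ray(c,u,v); return o+d*(z-o[2])/d[2]
def proj(c,X):
    x=c["R"]@np.array(X)+c["t"]; return np.array([c["fx"]*x[0]/x[2]+c["cx"],c["fy"]*x[1]/x[2]+c["cy"]])
def save(c,n,k=1.42): cv2.imwrite(n,cv2.resize(c["image"],None,fx=k,fy=k,interpolation=cv2.INTER_CUBIC))
E
python3 - <<'E'
from h import *
s=r.get_state(); print({k:np.round(v,3).tolist() for k,v in s.items()})
for n in ("scene","top","wrist"):
    c=cap(n); save(c,f"pics/{n}0.png"); print(n,c["fx"],c["cx"],c["cy"],np.round(c["R"],3).tolist(),np.round(-c["R"].T@c["t"],3))
print(np.round(c["T_tool_cam"],4).tolist())
E
```

```text
{'time_s': 0.0, 'joints': [88.128, 20.594, 0.632, -0.023, -70.136, -16.506], 'qd': [0.09, 0.083, 0.11, -0.062, -0.023, 0.01], 'joint_torque': [-0.001, -58.272, 29.306, 6.997, 0.007, -0.0], 'tcp_pos': [0.213, 0.64, 0.226], 'eef_rot': [179.9, -0.007, -18.386], 'contact_force': [0.208, 0.619, 0.222], 'moment': [0.035, -0.032, -0.01], 'gripper_force': 0.0, 'gripper_width': 0.088}
scene 479.28540067813515 281.0177310565553 207.84421922595428 [[0.562, -0.827, -0.016], [-0.604, -0.398, -0.69], [0.565, 0.397, -0.723]] [ 0.006 -0.065  0.676]
top 493.5727608290407 286.3036027285139 205.68049162680677 [[0.051, -0.999, 0.001], [-0.973, -0.05, -0.224], [0.224, 0.011, -0.975]] [0.309 0.264 0.889]
wrist 297.2245266937252 283.89869457588014 206.85286022362374 [[-0.315, -0.949, 0.002], [-0.907, 0.301, 0.294], [-0.28, 0.091, -0.956]] [0.288 0.616 0.384]
[[0.0007, -0.9558, -0.2941, 0.0791], [1.0, 0.0006, 0.0004, -0.0003], [-0.0002, -0.2941, 0.9558, -0.1583], [0.0, 0.0, 0.0, 1.0]]
```

View pics/top0.png

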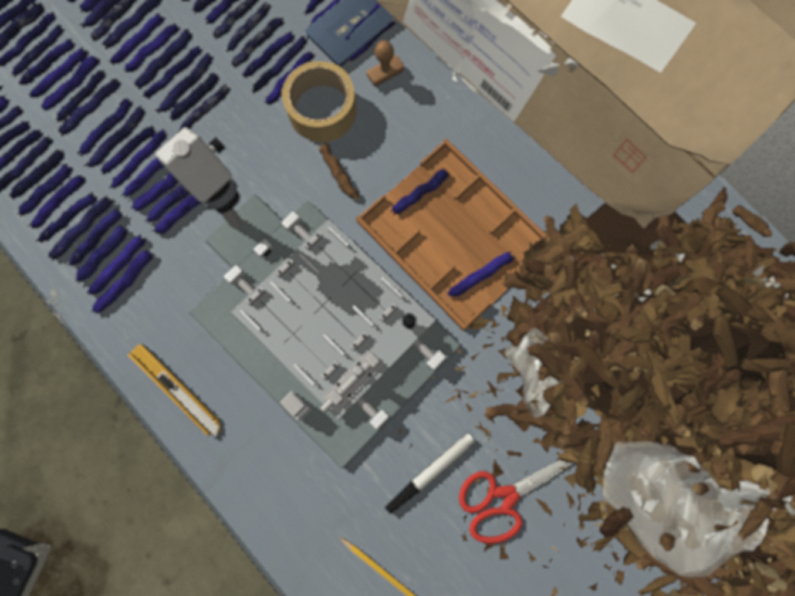

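View pics/scene0.png

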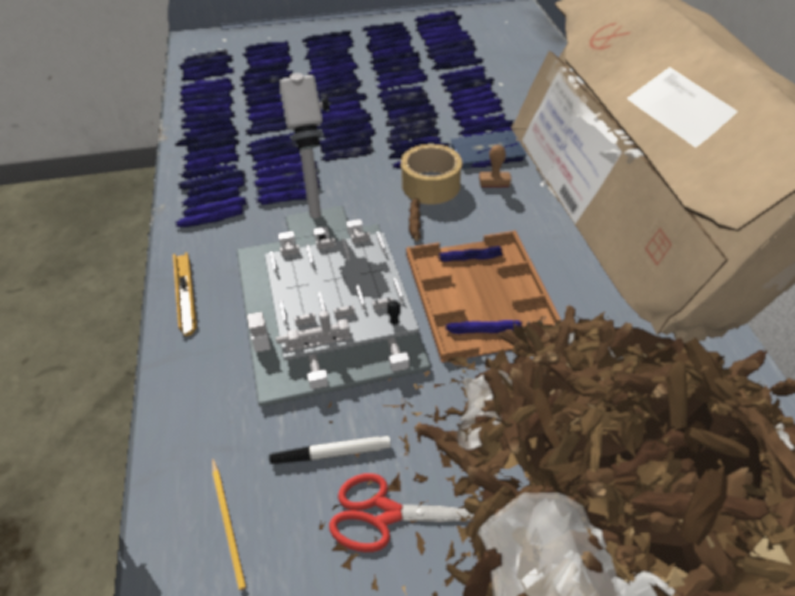

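```bash
python3 - <<'E'
from h import *
c=cap("top"); im=c["image"]
cv2.imwrite("pics/top1.png",cv2.resize(im[130:335,125:395],None,fx=2.9,fy=2.9,interpolation=cv2.INTER_CUBIC))
k=1/1.42
for n,u,v,z in [("bl",190,313,.014),("bf",345,468,.014),("br",465,345,.014),("knobtop",409,320,.07),("keeper",293,403,.04),("marker",430,473,.01),("heaptip",515,240,.05),("post",222,195,0.24)]:
    print(n,np.round(onz(c,u*k,v*k,z),3))
hsv=cv2.cvtColor(im,cv2.COLOR_BGR2HSV); m=cv2.inRange(hsv,(110,80,20),(140,255,255)); m[:,:240]=0; m[:95]=0
n,l,st,ce=cv2.connectedComponentsWithStats(m)
for i in range(1,n):
    if st[i,4]>60:
        cn=cv2.findContours((l==i).astype(np.uint8),0,2)[0][0]; (a,b),wh,_=cv2.minAreaRect(cn)
        e=cv2.fitLine(cn,cv2.DIST_L2,0,.01,.01).ravel()
        P=onz(c,a,b,.012); Q=onz(c,a+e[0]*20,b+e[1]*20,.012)-P; print(st[i],(a,b),np.round(P,4),np.degrees(np.arctan2(Q[1],Q[0])),wh)
E
```

```text
bl [0.469 0.547 0.014]
bf [0.288 0.337 0.014]
br [0.446 0.197 0.014]
knobtop [0.464 0.268 0.07 ]
keeper [0.361 0.402 0.04 ]
marker [0.287 0.234 0.01 ]
heaptip [0.576 0.141 0.05 ]
post [0.547 0.457 0.24 ]
[277 120  38  30 279] (295.8600158691406, 134.97999572753906) [0.6483 0.2626 0.012 ] -48.00569029769305 (7.8000006675720215, 44.600006103515625)
[316 178  45  30 348] (337.91949462890625, 193.37562561035156) [0.5387 0.1802 0.012 ] -52.3114653788876 (8.14876937866211, 50.522369384765625)
```

View pics/top1.png

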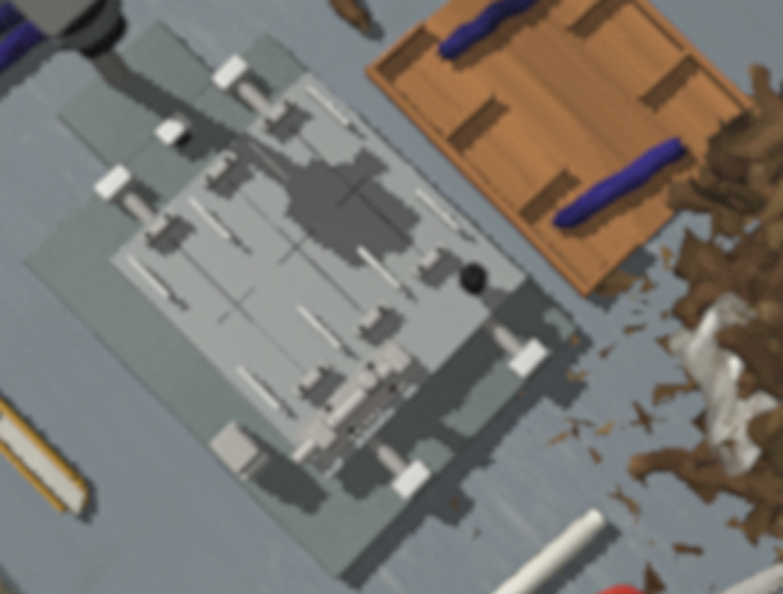

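```bash
python3 - <<'E'
from h import *
c=cap("top")
f=lambda u,v,z:onz(c,125+u/2.9,130+v/2.9,z)
L=[f(236,305,.036),f(297,245,.036),f(355,187,.036)]; print(np.round(L,4))
d=L[0]-L[2]; print(np.linalg.norm(d),np.degrees(np.arctan2(d[1],d[0]))-90)
K=f(473,278,.070);print("knob",K)
bk=f(388,352,.07)
print("bolt knob?",bk)
T=[f(367,68,.016),f(586,296,.016),f(752,104,.016)]; print(np.round(T,4))
for a,b in((0,1),(1,2)):
    e=T[b]-T[a];print(np.linalg.norm(e),np.degrees(np.arctan2(e[1],e[0])))
E
```

```text
[[0.4452 0.4103 0.036 ]
 [0.484  0.3764 0.036 ]
 [0.5221 0.3436 0.036 ]]
0.1017846590907822 49.09458999645801
knob [0.46265835 0.26813031 0.07      ]
bolt knob? [0.4169688  0.31476742 0.07      ]
[[0.6061 0.3432 0.016 ]
 [0.465  0.1981 0.016 ]
 [0.5945 0.0964 0.016 ]]
0.20236483288734472 -134.18196568182998
0.16466671872625774 -38.149449228855595
```

```bash
cat >> h.py <<'E'
def go(X,yaw,tilt=0,n=8,dec=2):
    "print rows: n equal parts; tilt = turn about tool x in degrees"
    p,Rt=pose(); Rg=Ro.from_euler('z',yaw,degrees=True)*Ro.from_euler('x',180,degrees=True)*Ro.from_euler('x',tilt,degrees=True)
    rv=(Ro.from_matrix(Rt).inv()*Rg).as_rotvec(); d=(np.array(X)-p)/n
    print("turn/row",np.round(rv/n/.08,dec),"pos",np.round(p,4),"d",np.round(d*n,4))
    for i in range(n):
        Ri=Rt@Ro.from_rotvec(rv*i/n).as_matrix(); print(i,np.round(Ri.T@d/.15,dec).tolist())
E
python3 -c "
from h import *
go([.40,.36,.226],49,n=15)"
```

```text
turn/row [ 0.    0.   -0.98] pos [0.2128 0.6403 0.2261] d [ 1.872e-01 -2.803e-01 -1.000e-04]
0 [0.12, 0.09, 0.0]
1 [0.11, 0.1, 0.0]
2 [0.1, 0.11, 0.0]
3 [0.09, 0.12, 0.0]
4 [0.08, 0.12, 0.0]
5 [0.07, 0.13, 0.0]
6 [0.06, 0.14, 0.0]
7 [0.05, 0.14, 0.0]
8 [0.04, 0.14, 0.0]
9 [0.03, 0.15, 0.0]
10 [0.02, 0.15, 0.0]
11 [0.01, 0.15, 0.0]
12 [-0.0, 0.15, 0.0]
13 [-0.02, 0.15, 0.0]
14 [-0.03, 0.15, 0.0]
```

Emit:
{"fn": "play_rows", "kwargs": {
  "rows": [
    {"slide":[0.12,0.09,0],"delta_rot":[0,0,-0.98],"fingers":0.2},
    {"slide":[0.11,0.1,0],"delta_rot":[0,0,-0.98],"fingers":0.2},
    {"slide":[0.1,0.11,0],"delta_rot":[0,0,-0.98],"fingers":0.2},
    {"slide":[0.09,0.12,0],"delta_rot":[0,0,-0.98],"fingers":0.2},
    {"slide":[0.08,0.12,0],"delta_rot":[0,0,-0.98],"fingers":0.2},
    {"slide":[0.07,0.13,0],"delta_rot":[0,0,-0.98],"fingers":0.2},
    {"slide":[0.06,0.14,0],"delta_rot":[0,0,-0.98],"fingers":0.2},
    {"slide":[0.05,0.14,0],"delta_rot":[0,0,-0.98],"fingers":0.2}
  ]
}}

```text
time_s: 1.25
tcp_pos: [0.3102, 0.49, 0.2265]
eef_rot: [180.0, 0.0, 17.7]
contact_force: [0.3, 0.2, 0.4]
gripper_width: 0.0527
gripper_force: 0.0
```

Emit:
{"fn": "play_rows", "kwargs": {
  "rows": [
    {"slide":[0.04,0.14,0],"delta_rot":[0,0,-0.98],"fingers":0.2},
    {"slide":[0.03,0.15,0],"delta_rot":[0,0,-0.98],"fingers":0.2},
    {"slide":[0.02,0.15,0],"delta_rot":[0,0,-0.98],"fingers":0.2},
    {"slide":[0.01,0.15,0],"delta_rot":[0,0,-0.98],"fingers":0.2},
    {"slide":[0,0.15,0],"delta_rot":[0,0,-0.98],"fingers":0.2},
    {"slide":[-0.02,0.15,0],"delta_rot":[0,0,-0.98],"fingers":0.2},
    {"slide":[-0.03,0.15,0],"delta_rot":[0,0,-0.98],"fingers":0.2},
    {"slide":[0,0,0],"delta_rot":[0,0,0],"fingers":0.2}
  ]
}}

```text
time_s: 2.25
tcp_pos: [0.3985, 0.3583, 0.2266]
eef_rot: [-180.0, 0.0, 48.9]
contact_force: [0.6, 0.6, -0.2]
gripper_width: 0.0525
gripper_force: 0.0
```

```bash
python3 - <<'E'
from h import *
print(pose()); c=cap("wrist"); save(c,"pics/w1.png")
go([.4625,.268,.12],49,n=4,dec=3)
print(r.get_state()["gripper_width"], proj(c,[.4625,.268,.07])*1.42)
E
```

```text
(array([0.39849448, 0.35834046, 0.22663761]), array([[ 6.57067040e-01,  7.53832146e-01, -2.12204822e-05],
       [ 7.53832147e-01, -6.57067040e-01, -2.85285630e-06],
       [-1.60938542e-05, -1.41221638e-05, -1.00000000e+00]]))
turn/row [-0.    -0.001 -0.007] pos [0.3983 0.359  0.2267] d [ 0.0642 -0.091  -0.1067]
0 [-0.044, 0.18, 0.178]
1 [-0.044, 0.18, 0.178]
2 [-0.044, 0.18, 0.178]
3 [-0.044, 0.18, 0.178]
0.05225075667174499 [540.67851372 304.55275676]
```

View pics/w1.png

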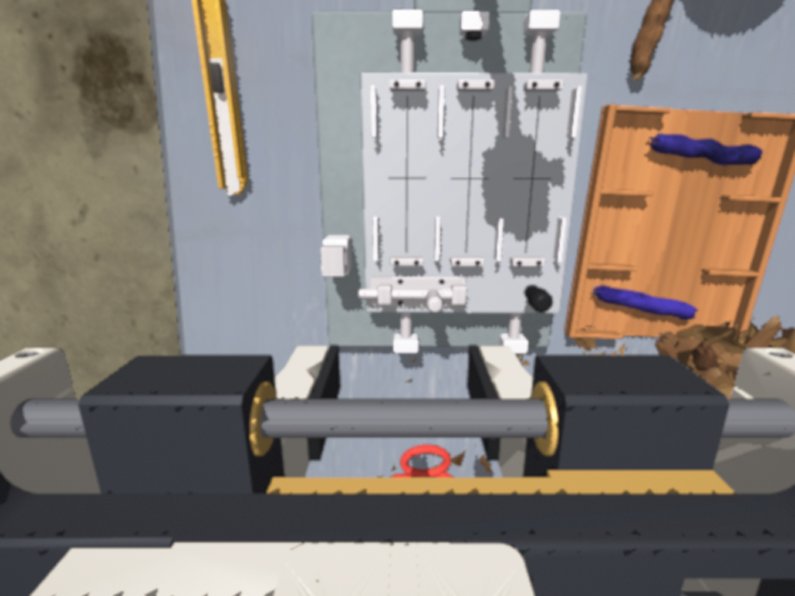

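Emit:
{"fn": "play_rows", "kwargs": {
  "rows": [
    {"slide":[-0.044,0.18,0.178],"delta_rot":[0,0,0],"fingers":0},
    {"slide":[-0.044,0.18,0.178],"delta_rot":[0,0,0],"fingers":0},
    {"slide":[-0.044,0.18,0.178],"delta_rot":[0,0,0],"fingers":0},
    {"slide":[-0.044,0.18,0.178],"delta_rot":[0,0,0],"fingers":0},
    {"slide":[0,0,0],"delta_rot":[0,0,0],"fingers":0}
  ]
}}

```text
time_s: 2.92
tcp_pos: [0.4616, 0.2669, 0.1175]
eef_rot: [-180.0, 0.3, 48.8]
contact_force: [0.2, -0.2, 0.4]
gripper_width: 0.0436
gripper_force: 0.0
```

```bash
python3 - <<'E'
from h import *
c=cap("wrist"); p,R=pose()
hsv=c["image"]; g=hsv.max(2); m=(g<60).astype(np.uint8); 
u,v=proj(c,[.4625,.268,.07]); print(u,v,pose()[0])
n,l,st,ce=cv2.connectedComponentsWithStats(m)
for i in range(1,n):
    if st[i,4]>50 and abs(ce[i]-[u,v]).max()<60: print(st[i],ce[i],onz(c,*ce[i],.066))
cv2.imwrite("pics/w2.png",cv2.resize(c["image"][130:,:],None,fx=1.4,fy=1.4))
E
```

```text
284.8105708574377 225.97268729235077 [0.46207062 0.26825149 0.1189304 ]
[277 205  21  29 429] [287.2983683 219.8951049] [0.46609678 0.26927501 0.066     ]
[228 244  19  37 413] [239.15254237 265.46004843] [0.41260172 0.2654086  0.066     ]
[323 245  17  36 392] [328.74234694 265.74234694] [0.46555824 0.21885144 0.066     ]
```

View pics/w2.png

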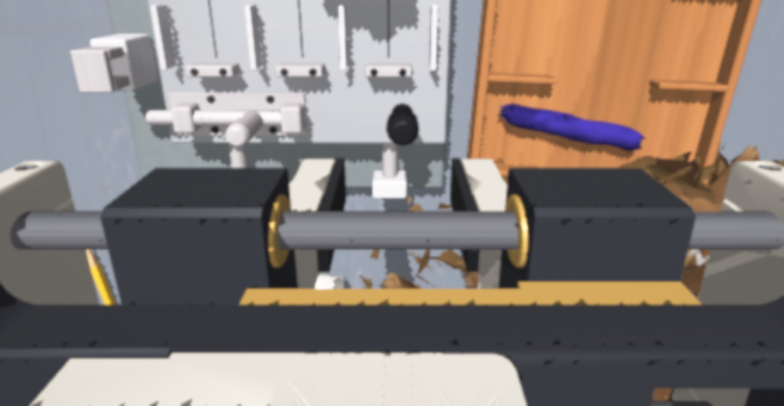

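Emit:
{"fn": "play_rows", "kwargs": {
  "rows": [
    {"slide":[0.02,0,0.155],"delta_rot":[0,0,0],"fingers":0},
    {"slide":[0,0,0.155],"delta_rot":[0,0,0],"fingers":0},
    {"slide":[0,0,0.15],"delta_rot":[0,0,0],"fingers":0},
    {"slide":[0,0,0],"delta_rot":[0,0,0],"fingers":-1},
    {"slide":[0,0,0],"delta_rot":[0,0,0],"fingers":-1},
    {"slide":[0,0,0],"delta_rot":[0,0,0],"fingers":-1},
    {"slide":[0,0,0],"delta_rot":[0,0,0],"fingers":-1}
  ],
  "squeeze": 15
}}

```text
time_s: 3.85
tcp_pos: [0.4668, 0.2696, 0.0522]
eef_rot: [179.8, -0.1, 49.1]
contact_force: [16.8, -12.7, -3.8]
gripper_width: 0.0174
gripper_force: 15.0
```

Emit:
{"fn": "play_rows", "kwargs": {
  "rows": [
    {"slide":[-0.03,0.01,0],"delta_rot":[0,0,0],"fingers":-1},
    {"slide":[-0.05,0.005,0],"delta_rot":[0,0,0],"fingers":-1},
    {"slide":[-0.05,0,0],"delta_rot":[0,0,0],"fingers":-1},
    {"slide":[-0.05,0,0],"delta_rot":[0,0,0],"fingers":-1},
    {"slide":[-0.05,0,0],"delta_rot":[0,0,0],"fingers":-1}
  ]
}}

```text
time_s: 4.47
tcp_pos: [0.4446, 0.2439, 0.0522]
eef_rot: [179.9, -0.2, 49.0]
contact_force: [7.1, -2.6, -0.4]
gripper_width: 0.0167
gripper_force: 15.0
```

Emit:
{"fn": "play_rows", "kwargs": {
  "rows": [
    {"slide":[-0.05,0,0],"delta_rot":[0,0,0],"fingers":-1},
    {"slide":[-0.05,0,0],"delta_rot":[0,0,0],"fingers":-1},
    {"slide":[-0.03,0,0],"delta_rot":[0,0,0],"fingers":-1},
    {"slide":[-0.03,0,0],"delta_rot":[0,0,0],"fingers":-1},
    {"slide":[0,0,0],"delta_rot":[0,0,0],"fingers":-1}
  ]
}}

```text
time_s: 5.1
tcp_pos: [0.435, 0.233, 0.0547]
eef_rot: [179.9, -1.1, 49.2]
contact_force: [20.8, 10.1, -8.7]
gripper_width: 0.0171
gripper_force: 15.0
```

Emit:
{"fn": "play_rows", "kwargs": {
  "rows": [
    {"slide":[0.03,0,0],"delta_rot":[0,0,0],"fingers":-1},
    {"slide":[0,0,0],"delta_rot":[0,0,0],"fingers":0},
    {"slide":[0,0,0],"delta_rot":[0,0,0],"fingers":0},
    {"slide":[0,0,-0.2],"delta_rot":[0,0,0],"fingers":0},
    {"slide":[0,0,-0.4],"delta_rot":[0,0,0],"fingers":0},
    {"slide":[0,0,-0.4],"delta_rot":[0,0,0],"fingers":0},
    {"slide":[0,0,0],"delta_rot":[0,0,0],"fingers":0}
  ]
}}

```text
time_s: 5.98
tcp_pos: [0.4321, 0.2302, 0.2057]
eef_rot: [180.0, -0.5, 49.0]
contact_force: [-0.2, 0.7, -0.3]
gripper_width: 0.0439
gripper_force: 0.0
```

```bash
python3 - <<'E'
from h import *
print(pose()[0]); c=cap("wrist"); save(c,"pics/w3.png")
E
```

```text
[0.43206682 0.23022779 0.20572962]
```

View pics/w3.png

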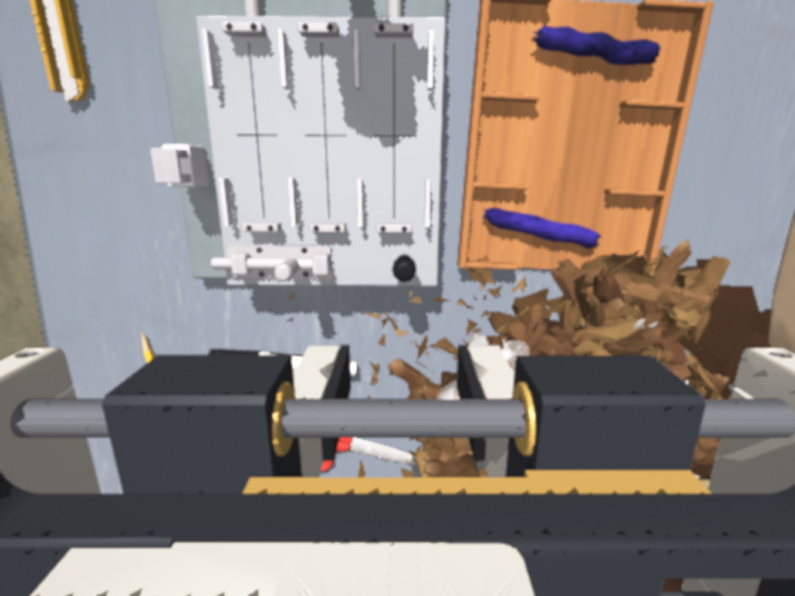

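```bash
cat >> h.py <<'E'
def rolls(c,z,amin=150):
    im=c["image"]; hsv=cv2.cvtColor(im,cv2.COLOR_BGR2HSV); m=cv2.inRange(hsv,(110,90,20),(140,255,255))
    m=cv2.morphologyEx(m,cv2.MORPH_OPEN,np.ones((3,3),np.uint8))
    n,l,st,ce=cv2.connectedComponentsWithStats(m); out=[]
    for i in range(1,n):
        if st[i,4]<amin: continue
        v,u=np.nonzero(l==i); P=np.array([onz(c,a,b,z)[:2] for a,b in zip(u,v)]); 
        (x,y),(w,h),_=cv2.minAreaRect(P.astype(np.float32)*1000); e=cv2.fitLine(P.astype(np.float32),cv2.DIST_L2,0,.01,.01).ravel()
        out.append((np.round([x/1000,y/1000],4),round(np.degrees(np.arctan(e[1]/e[0])),1),round(max(w,h),1),round(min(w,h),1),(int(u.mean()),int(v.mean()))))
    return out
E
python3 - <<'E'
from h import *
c=cap("wrist"); 
L=[onz(c,u/1.42,v/1.42,.036) for u,v in((256,135),(326,135),(394,135))]; print(np.round(L,4))
d=L[0]-L[2]; print(np.linalg.norm(d),np.degrees(np.arctan2(d[1],d[0]))-90)
for o in rolls(c,.012): print("w",o)
t=cap("top")
for o in rolls(t,.012): 
    if o[0][0]<.68 and o[0][1]<.32: print("t",o)
print([np.round(proj(t,x)) for x in L])
f=lambda u,v,z:np.round(onz(c,u/1.42,v/1.42,z),3)
print("tray",f(463,268,.016),f(655,268,.016),f(483,0,.016),f(712,3,.016),"heap",f(560,262,.03),f(690,245,.03))
print("fences",f(540,100,.016),f(622,103,.016),f(526,188,.016),f(606,193,.016))
cv2.imwrite("pics/top2.png",cv2.resize(t["image"][130:335,125:395],None,fx=2.9,fy=2.9,interpolation=cv2.INTER_CUBIC))
E
```

```text
[[0.4156 0.3753 0.036 ]
 [0.4538 0.3421 0.036 ]
 [0.491  0.3098 0.036 ]]
0.09984195053054797 49.040169499968016
w (array([0.6484, 0.2609]), np.float32(-48.9), 90.4, 17.2, (422, 28))
w (array([0.5389, 0.1786]), np.float32(-53.5), 97.1, 16.0, (383, 157))
[array([225., 253.]), array([246., 232.]), array([265., 212.])]
tray [0.466 0.194 0.016] [0.588 0.089 0.016] [0.598 0.337 0.016] [0.719 0.229 0.016] heap [0.529 0.151 0.03 ] [0.614 0.095 0.03 ]
fences [0.591 0.258 0.016] [0.636 0.216 0.016] [0.545 0.213 0.016] [0.591 0.168 0.016]
```

View pics/top2.png

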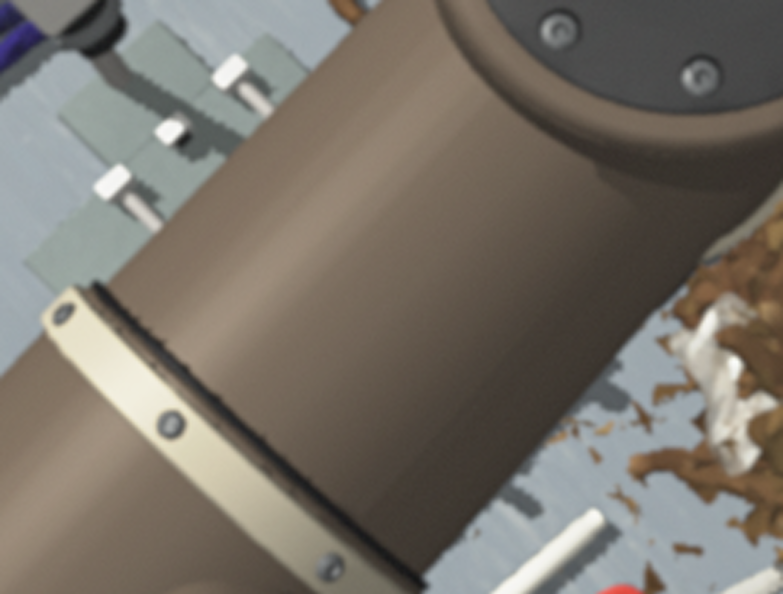

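```bash
python3 -c "
from h import *
go([.539,.179,.19],-53,tilt=-6,n=23)"
```

```text
turn/row [-0.04 -0.05  0.97] pos [0.4296 0.2281 0.2001] d [ 0.1094 -0.0491 -0.0101]
0 [0.01, 0.03, 0.0]
1 [0.01, 0.03, 0.0]
2 [0.02, 0.03, 0.0]
3 [0.02, 0.03, 0.0]
4 [0.02, 0.03, 0.0]
5 [0.02, 0.03, 0.0]
6 [0.02, 0.03, 0.0]
7 [0.03, 0.02, 0.0]
8 [0.03, 0.02, 0.0]
9 [0.03, 0.02, 0.0]
10 [0.03, 0.02, 0.0]
11 [0.03, 0.01, 0.0]
12 [0.03, 0.01, 0.0]
13 [0.03, 0.01, 0.0]
14 [0.03, 0.01, 0.0]
15 [0.03, 0.0, 0.0]
16 [0.03, 0.0, 0.0]
17 [0.03, -0.0, 0.0]
18 [0.03, -0.0, 0.0]
19 [0.03, -0.01, 0.0]
20 [0.03, -0.01, 0.0]
21 [0.03, -0.01, 0.0]
22 [0.03, -0.01, 0.0]
```

Emit:
{"fn": "play_rows", "kwargs": {
  "rows": [
    {"slide":[0.01,0.03,0],"delta_rot":[0,0,0.97],"fingers":-0.4},
    {"slide":[0.01,0.03,0],"delta_rot":[0,0,0.97],"fingers":-0.4},
    {"slide":[0.02,0.03,0],"delta_rot":[0,0,0.97],"fingers":-0.4},
    {"slide":[0.02,0.03,0],"delta_rot":[0,0,0.97],"fingers":-0.4},
    {"slide":[0.02,0.03,0],"delta_rot":[0,0,0.97],"fingers":-0.4},
    {"slide":[0.02,0.03,0],"delta_rot":[0,0,0.97],"fingers":-0.4},
    {"slide":[0.02,0.03,0],"delta_rot":[0,0,0.97],"fingers":-0.4},
    {"slide":[0.03,0.02,0],"delta_rot":[0,0,0.97],"fingers":-0.4}
  ]
}}

```text
time_s: 7.12
tcp_pos: [0.4678, 0.2109, 0.1988]
eef_rot: [179.9, 0.2, 13.3]
contact_force: [0.2, 0.5, 0.5]
gripper_width: 0.026
gripper_force: 0.0
```

Emit:
{"fn": "play_rows", "kwargs": {
  "rows": [
    {"slide":[0.03,0.02,0],"delta_rot":[0,0,0.97],"fingers":-0.4},
    {"slide":[0.03,0.02,0],"delta_rot":[0,0,0.97],"fingers":-0.4},
    {"slide":[0.03,0.02,0],"delta_rot":[0,0,0.97],"fingers":-0.4},
    {"slide":[0.03,0.01,0],"delta_rot":[0,0,0.97],"fingers":-0.4},
    {"slide":[0.03,0.01,0],"delta_rot":[0,0,0.97],"fingers":-0.4},
    {"slide":[0.03,0.01,0],"delta_rot":[0,0,0.97],"fingers":-0.4},
    {"slide":[0.03,0.01,0],"delta_rot":[0,0,0.97],"fingers":-0.4},
    {"slide":[0.03,0,0],"delta_rot":[0,0,0.97],"fingers":-0.4}
  ]
}}

```text
time_s: 8.12
tcp_pos: [0.5038, 0.1949, 0.1987]
eef_rot: [179.8, 0.1, -22.3]
contact_force: [0.1, -0.4, -0.8]
gripper_width: 0.0261
gripper_force: 0.0
```

Emit:
{"fn": "play_rows", "kwargs": {
  "rows": [
    {"slide":[0.03,0,0],"delta_rot":[0,0,0.97],"fingers":-0.4},
    {"slide":[0.03,0,0],"delta_rot":[0,0,0.97],"fingers":-0.4},
    {"slide":[0.03,0,0],"delta_rot":[0,0,0.97],"fingers":-0.4},
    {"slide":[0.03,-0.01,0],"delta_rot":[0,0,0.97],"fingers":-0.4},
    {"slide":[0.03,-0.01,0],"delta_rot":[0,0,0.97],"fingers":-0.4},
    {"slide":[0.03,-0.01,0],"delta_rot":[0,0,0.97],"fingers":-0.4},
    {"slide":[0.03,-0.01,0],"delta_rot":[0,0,0.97],"fingers":-0.4},
    {"slide":[0,0,0],"delta_rot":[-0.65,0,0],"fingers":-0.4}
  ]
}}

```text
time_s: 9.12
tcp_pos: [0.5328, 0.1809, 0.1991]
eef_rot: [176.8, 0.0, -53.4]
contact_force: [0.8, -0.3, 0.1]
gripper_width: 0.0264
gripper_force: 0.0
```

```bash
python3 - <<'E'
from h import *
print(r.get_state()["gripper_width"],r.get_state()["eef_rot"]); c=cap("wrist"); save(c,"pics/w4.png")
for o in rolls(c,.012): print("w",o)
go([.539,.179,.06],-53,tilt=-6,n=4,dec=3)
E
```

```text
0.02641943766312363 [ 1.76773858e+02  1.60451481e-02 -5.33613205e+01]
w (array([0.5391, 0.1781]), np.float32(-53.6), 94.8, 15.0, (271, 177))
w (array([0.6467, 0.2642]), np.float32(-46.7), 82.7, 14.3, (153, 189))
turn/row [-0.141  0.001 -0.015] pos [0.5335 0.1815 0.1986] d [ 0.0055 -0.0025 -0.1386]
0 [0.009, -0.019, 0.23]
1 [0.009, -0.021, 0.23]
2 [0.009, -0.024, 0.23]
3 [0.009, -0.026, 0.23]
```

View pics/w4.png

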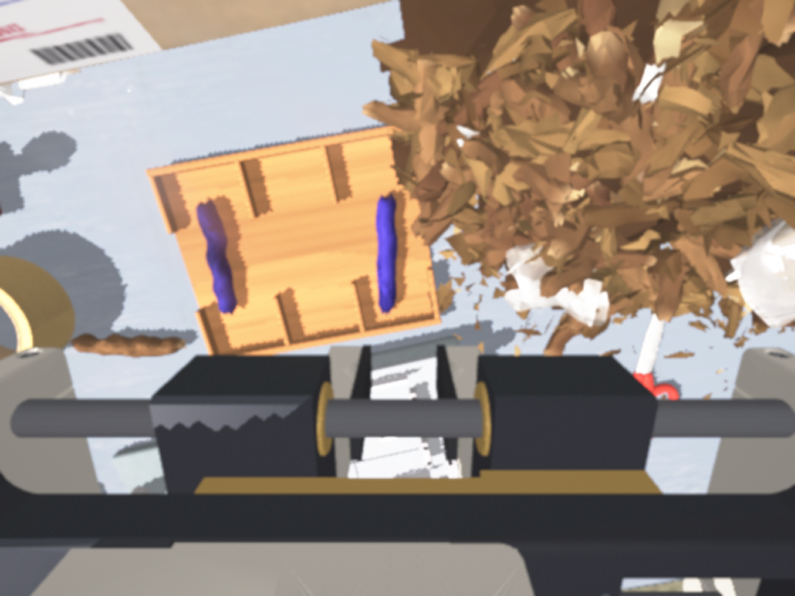

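```bash
python3 - <<'E'
from h import *
c=cap("wrist"); f=lambda u,v,z=.016:onz(c,u/1.42,v/1.42,z)[:2]
C=np.array([f(150,172),f(398,128),f(438,320),f(210,355)]); m=C.mean(0)
ex=(C[0]-C[1]+C[3]-C[2]); ex/=np.linalg.norm(ex); ey=np.array([-ex[1],ex[0]])
print(np.round(C,4),m,np.degrees(np.arctan2(ex[1],ex[0])))
for P in (*C,[.5391,.1781],[.6467,.2642]): d=np.array(P)-m; print(np.round([d@ex,d@ey],4))
x0,y0=225,75
cv2.imwrite("pics/w5.png",cv2.resize(c["image"][75:240,90:330],None,fx=3.3,fy=3.3,interpolation=cv2.INTER_CUBIC))
E
```

```text
[[0.721  0.2301]
 [0.5905 0.093 ]
 [0.4702 0.1969]
 [0.6111 0.3367]] [0.59821205 0.21417675] 45.57248358775216
[ 0.0973 -0.0766]
[-0.0919 -0.0793]
[-0.1019  0.0793]
[0.0966 0.0766]
[-0.0671  0.017 ]
[0.0697 0.0004]
```

View pics/w5.png

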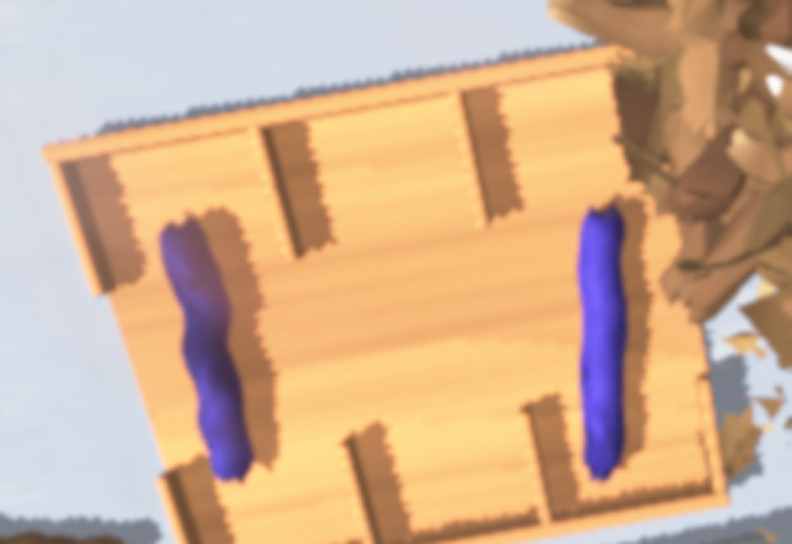

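```bash
python3 -c "
from h import *
go([.5412,.1752,.04],-53.4,tilt=-6,n=4,dec=3)"
```

```text
turn/row [-0.15  -0.     0.007] pos [0.5337 0.1818 0.1985] d [ 0.0075 -0.0066 -0.1585]
0 [0.016, -0.018, 0.264]
1 [0.016, -0.022, 0.263]
2 [0.016, -0.025, 0.263]
3 [0.016, -0.028, 0.263]
```

Emit:
{"fn": "play_rows", "kwargs": {
  "rows": [
    {"slide":[0.016,-0.018,0.264],"delta_rot":[-0.15,0,0],"fingers":-0.4},
    {"slide":[0.016,-0.022,0.263],"delta_rot":[-0.15,0,0],"fingers":-0.4},
    {"slide":[0.016,-0.025,0.263],"delta_rot":[-0.15,0,0],"fingers":-0.4},
    {"slide":[0.016,-0.028,0.263],"delta_rot":[-0.15,0,0],"fingers":-0.4},
    {"slide":[0,0,0],"delta_rot":[0,0,0],"fingers":-0.4},
    {"slide":[0,0,0],"delta_rot":[0,0,0],"fingers":-0.4}
  ]
}}

```text
time_s: 9.98
tcp_pos: [0.5424, 0.1762, 0.043]
eef_rot: [174.3, -0.0, -53.2]
contact_force: [0.4, 0.5, 0.4]
gripper_width: 0.0262
gripper_force: 0.0
```

```bash
python3 - <<'E'
from h import *
c=cap("wrist"); print(r.get_state()["contact_force"])
for o in rolls(c,.012): print("w",o)
go([.5412,.1752,.009],-53.4,tilt=-6,n=2,dec=3)
E
```

```text
[ 0.1992736  -0.31359736 -0.30171309]
w (array([0.5439, 0.1711]), np.float32(-53.6), 80.1, 15.9, (281, 226))
w (array([0.6557, 0.2519]), np.float32(-49.1), 68.0, 20.7, (64, 230))
turn/row [-0.043 -0.004  0.018] pos [0.5428 0.1765 0.0436] d [-0.0016 -0.0013 -0.0346]
0 [0.0, -0.004, 0.116]
1 [0.0, -0.005, 0.116]
```

Emit:
{"fn": "play_rows", "kwargs": {
  "rows": [
    {"slide":[0,0.006,0.116],"delta_rot":[0,0,0],"fingers":-0.4},
    {"slide":[0,0,0.06],"delta_rot":[0,0,0],"fingers":-0.4},
    {"slide":[0,0,0.055],"delta_rot":[0,0,0],"fingers":-0.4},
    {"slide":[0,0,0],"delta_rot":[0,0,0],"fingers":-0.4}
  ]
}}

```text
time_s: 10.52
tcp_pos: [0.5385, 0.1734, 0.0078]
eef_rot: [174.3, -0.0, -53.3]
contact_force: [0.3, 0.1, 1.0]
gripper_width: 0.0265
gripper_force: 0.0
```

Emit:
{"fn": "play_rows", "kwargs": {
  "rows": [
    {"slide":[0,0,0],"delta_rot":[0,0,0],"fingers":-1},
    {"slide":[0,0,0],"delta_rot":[0,0,0],"fingers":-1},
    {"slide":[0,0,0],"delta_rot":[0,0,0],"fingers":-1},
    {"slide":[0,0,-0.08],"delta_rot":[0,0,0],"fingers":-1},
    {"slide":[0,0,-0.2],"delta_rot":[0,0,0],"fingers":-1},
    {"slide":[0,0,-0.3],"delta_rot":[0,0,0],"fingers":-1},
    {"slide":[0,0,0],"delta_rot":[0,0,0],"fingers":-1}
  ],
  "squeeze": 25
}}

```text
time_s: 11.4
tcp_pos: [0.5481, 0.1801, 0.0988]
eef_rot: [174.7, -0.0, -53.2]
contact_force: [0.5, 0.3, -1.4]
gripper_width: 0.0165
gripper_force: 25.0
```

```bash
python3 - <<'E'
from h import *
c=cap("wrist"); p,R=pose(); print(p)
for o in rolls(c,p[2]): print("w",o, np.round(R.T@(np.append(o[0],p[2])-p),4))
go([.44,.24,.15],49,tilt=-6,n=23)
E
```

```text
[0.54668334 0.17944611 0.09676023]
w (array([0.6331, 0.2147]), np.float32(-48.1), 57.9, 12.1, (119, 222)) [ 0.0234 -0.0899 -0.0086]
w (array([0.5555, 0.1689]), np.float32(-52.4), 62.4, 18.0, (283, 233)) [ 0.0137 -0.0008 -0.0001]
w (array([0.5195, 0.2176]), np.float32(-55.1), 20.5, 15.0, (283, 319)) [-0.0468 -0.001  -0.0001]
turn/row [-0.    0.1  -0.97] pos [0.5467 0.1794 0.0968] d [-0.1067  0.0606  0.0532]
0 [-0.03, 0.02, -0.01]
1 [-0.03, 0.01, -0.01]
2 [-0.03, 0.01, -0.01]
3 [-0.03, 0.01, -0.01]
4 [-0.04, 0.01, -0.02]
5 [-0.04, 0.0, -0.02]
6 [-0.04, -0.0, -0.02]
7 [-0.04, -0.0, -0.02]
8 [-0.03, -0.01, -0.02]
9 [-0.03, -0.01, -0.02]
10 [-0.03, -0.01, -0.02]
11 [-0.03, -0.01, -0.02]
12 [-0.03, -0.02, -0.02]
13 [-0.03, -0.02, -0.02]
14 [-0.03, -0.02, -0.02]
15 [-0.03, -0.02, -0.02]
16 [-0.02, -0.02, -0.02]
17 [-0.02, -0.03, -0.02]
18 [-0.02, -0.03, -0.02]
19 [-0.02, -0.03, -0.02]
20 [-0.01, -0.03, -0.02]
21 [-0.01, -0.03, -0.02]
22 [-0.01, -0.03, -0.02]
```

```bash
python3 -c "
from h import *
go([.4943,.3136,.12],49,tilt=-6,n=23)"
```

```text
turn/row [-0.    0.1  -0.97] pos [0.5467 0.1794 0.0968] d [-0.0524  0.1342  0.0232]
0 [-0.04, -0.01, -0.01]
1 [-0.04, -0.01, -0.01]
2 [-0.04, -0.02, -0.01]
3 [-0.04, -0.02, -0.01]
4 [-0.03, -0.02, -0.01]
5 [-0.03, -0.02, -0.01]
6 [-0.03, -0.03, -0.01]
7 [-0.03, -0.03, -0.01]
8 [-0.03, -0.03, -0.01]
9 [-0.02, -0.03, -0.01]
10 [-0.02, -0.04, -0.01]
11 [-0.02, -0.04, -0.01]
12 [-0.02, -0.04, -0.01]
13 [-0.01, -0.04, -0.01]
14 [-0.01, -0.04, -0.01]
15 [-0.01, -0.04, -0.01]
16 [-0.0, -0.04, -0.01]
17 [0.0, -0.04, -0.01]
18 [0.0, -0.04, -0.01]
19 [0.01, -0.04, -0.01]
20 [0.01, -0.04, -0.01]
21 [0.01, -0.04, -0.01]
22 [0.02, -0.04, -0.01]
```

Emit:
{"fn": "play_rows", "kwargs": {
  "rows": [
    {"slide":[-0.04,-0.01,-0.03],"delta_rot":[0,0.1,-0.97],"fingers":-1},
    {"slide":[-0.04,-0.01,-0.03],"delta_rot":[0,0.1,-0.97],"fingers":-1},
    {"slide":[-0.04,-0.02,-0.03],"delta_rot":[0,0.1,-0.97],"fingers":-1},
    {"slide":[-0.04,-0.02,-0.03],"delta_rot":[0,0.1,-0.97],"fingers":-1},
    {"slide":[-0.03,-0.02,-0.03],"delta_rot":[0,0.1,-0.97],"fingers":-1},
    {"slide":[-0.03,-0.02,-0.03],"delta_rot":[0,0.1,-0.97],"fingers":-1},
    {"slide":[-0.03,-0.03,-0.01],"delta_rot":[0,0.1,-0.97],"fingers":-1},
    {"slide":[-0.03,-0.03,-0.01],"delta_rot":[0,0.1,-0.97],"fingers":-1}
  ]
}}

```text
time_s: 12.45
tcp_pos: [0.5279, 0.2261, 0.1211]
eef_rot: [174.2, -0.0, -17.4]
contact_force: [-0.1, -0.0, -0.6]
gripper_width: 0.0165
gripper_force: 25.0
```

Emit:
{"fn": "play_rows", "kwargs": {
  "rows": [
    {"slide":[-0.03,-0.03,0],"delta_rot":[0,0.1,-0.97],"fingers":-1},
    {"slide":[-0.02,-0.03,0],"delta_rot":[0,0.1,-0.97],"fingers":-1},
    {"slide":[-0.02,-0.04,0],"delta_rot":[0,0.1,-0.97],"fingers":-1},
    {"slide":[-0.02,-0.04,0],"delta_rot":[0,0.1,-0.97],"fingers":-1},
    {"slide":[-0.02,-0.04,0],"delta_rot":[0,0.1,-0.97],"fingers":-1},
    {"slide":[-0.01,-0.04,0],"delta_rot":[0,0.1,-0.97],"fingers":-1},
    {"slide":[-0.01,-0.04,0],"delta_rot":[0,0.1,-0.97],"fingers":-1},
    {"slide":[-0.01,-0.04,0],"delta_rot":[0,0.1,-0.97],"fingers":-1}
  ]
}}

```text
time_s: 13.45
tcp_pos: [0.508, 0.272, 0.1164]
eef_rot: [174.1, -0.1, 18.4]
contact_force: [0.7, 0.7, 0.3]
gripper_width: 0.0164
gripper_force: 25.0
```

Emit:
{"fn": "play_rows", "kwargs": {
  "rows": [
    {"slide":[0,-0.04,0],"delta_rot":[0,0.1,-0.97],"fingers":-1},
    {"slide":[0,-0.04,0],"delta_rot":[0,0.1,-0.97],"fingers":-1},
    {"slide":[0,-0.04,0],"delta_rot":[0,0.1,-0.97],"fingers":-1},
    {"slide":[0.01,-0.04,0],"delta_rot":[0,0.1,-0.97],"fingers":-1},
    {"slide":[0.01,-0.04,0],"delta_rot":[0,0.1,-0.97],"fingers":-1},
    {"slide":[0.01,-0.04,0],"delta_rot":[0,0.1,-0.97],"fingers":-1},
    {"slide":[0.02,-0.04,0],"delta_rot":[0,0.1,-0.97],"fingers":-1},
    {"slide":[0,0,0],"delta_rot":[0,0,0],"fingers":-1}
  ]
}}

```text
time_s: 14.45
tcp_pos: [0.4922, 0.3119, 0.1123]
eef_rot: [174.1, -0.1, 49.5]
contact_force: [-0.0, -0.2, 0.2]
gripper_width: 0.0166
gripper_force: 25.0
```

```bash
python3 - <<'E'
from h import *
c=cap("wrist"); p,R=pose(); print(r.get_state()["gripper_width"])
for o in rolls(c,p[2]): print("w",o, np.round(R.T@(np.append(o[0],p[2])-p),4))
save(c,"pics/w6.png")
go([.4943,.3136,.06],49,tilt=-6,n=4,dec=3)
E
```

```text
0.016160746198888017
w (array([0.6027, 0.3089]), np.float32(-49.1), 56.8, 10.5, (440, 134)) [0.0695 0.0853 0.0089]
w (array([0.5016, 0.3239]), np.float32(50.9), 61.1, 18.0, (283, 232)) [ 0.0151 -0.0008 -0.0001]
w (array([0.4631, 0.2784]), np.float32(49.0), 19.4, 14.2, (284, 320)) [-0.0445 -0.0005 -0.0001]
turn/row [-0.004 -0.007  0.024] pos [0.4924 0.3119 0.1125] d [ 0.0019  0.0017 -0.0525]
0 [0.004, -0.008, 0.087]
1 [0.004, -0.009, 0.087]
2 [0.004, -0.009, 0.087]
3 [0.004, -0.009, 0.087]
```

View pics/w6.png

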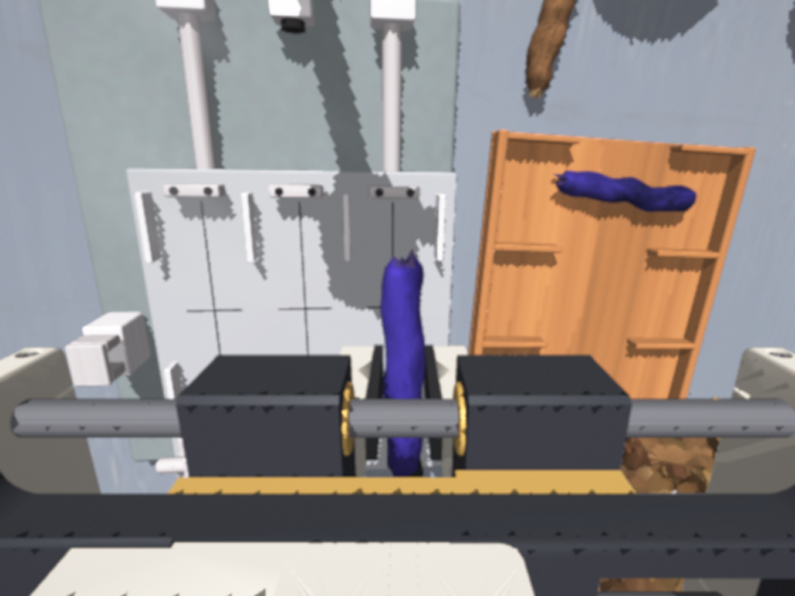

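```bash
python3 - <<'E'
from h import *
c=cap("wrist"); p,R=pose(); f=lambda u,v:onz(c,u/1.42,v/1.42,.036)
a,b=f(215,310),f(304,309); print(a,b,np.linalg.norm(a-b),"lane2~",2*b-a, f(393,205), f(390,308))
d=f(393,205)-f(390,308); print(np.degrees(np.arctan2(d[1],d[0])))
d=f(203,205)-a; print(np.degrees(np.arctan2(d[1],d[0])))
d=a-b; print(np.degrees(np.arctan2(d[1],d[0]))-90)
E
```

```text
[0.41788353 0.37719733 0.036     ] [0.45445577 0.34442459 0.036     ] 0.04910785663715555 lane2~ [0.49102802 0.31165185 0.036     ] [0.53160214 0.35512018 0.036     ] [0.49136141 0.31138116 0.036     ]
47.38535951845361
48.24988041129765
48.13617134454037
```

```bash
python3 -c "
from h import *
go([.4940,.3138,.0425],48.8,tilt=-6,n=4,dec=3)"
```

```text
turn/row [-0.004 -0.009  0.034] pos [0.4925 0.3118 0.1125] d [ 0.0015  0.002  -0.07  ]
0 [0.004, -0.012, 0.116]
1 [0.004, -0.012, 0.116]
2 [0.004, -0.012, 0.116]
3 [0.004, -0.012, 0.116]
```

Emit:
{"fn": "play_rows", "kwargs": {
  "rows": [
    {"slide":[0.004,-0.012,0.116],"delta_rot":[0,0,0.034],"fingers":-1},
    {"slide":[0.004,-0.012,0.116],"delta_rot":[0,0,0.034],"fingers":-1},
    {"slide":[0.004,-0.012,0.116],"delta_rot":[0,0,0.034],"fingers":-1},
    {"slide":[0.004,-0.012,0.116],"delta_rot":[0,0,0.034],"fingers":-1},
    {"slide":[0,0,0],"delta_rot":[0,0,0],"fingers":-1},
    {"slide":[0,0,0],"delta_rot":[0,0,0],"fingers":-1}
  ]
}}

```text
time_s: 15.3
tcp_pos: [0.4947, 0.3142, 0.0434]
eef_rot: [174.1, -0.2, 48.9]
contact_force: [0.6, 0.2, -0.5]
gripper_width: 0.0166
gripper_force: 25.0
```

```bash
python3 - <<'E'
from h import *
c=cap("wrist"); p,R=pose(); print(r.get_state()["gripper_width"],r.get_state()["contact_force"])
for o in rolls(c,p[2]): print("w",o, np.round(R.T@(np.append(o[0],p[2])-p),4))
go([.4940,.3138,.0405],48.8,tilt=-6,n=1,dec=3)
E
```

```text
0.016388542152613365 [ 0.81758715 -0.14725744 -0.10933916]
w (array([0.6294, 0.2821]), np.float32(-49.2), 78.5, 14.8, (498, 142)) [0.0642 0.122  0.0129]
w (array([0.5045, 0.3259]), np.float32(49.9), 61.0, 17.9, (283, 232)) [ 0.0151 -0.0003  0.    ]
w (array([0.4653, 0.2811]), np.float32(43.6), 19.4, 14.2, (284, 319)) [-0.0445 -0.0003 -0.0002]
turn/row [-0.018 -0.057  0.015] pos [0.4948 0.3144 0.0436] d [-0.0008 -0.0006 -0.0031]
0 [-0.007, -0.004, 0.021]
```

Emit:
{"fn": "play_rows", "kwargs": {
  "rows": [
    {"slide":[-0.006,-0.004,0.022],"delta_rot":[0,0,0],"fingers":-1},
    {"slide":[0,0,0],"delta_rot":[0,0,0],"fingers":-1},
    {"slide":[0,0,0],"delta_rot":[0,0,0],"fingers":-1}
  ]
}}

```text
time_s: 15.72
tcp_pos: [0.4941, 0.3142, 0.0402]
eef_rot: [174.1, -0.3, 48.9]
contact_force: [-0.7, 0.9, 4.2]
gripper_width: 0.0164
gripper_force: 25.0
```

Contact. Release and back off.

Emit:
{"fn": "play_rows", "kwargs": {
  "rows": [
    {"slide":[0,0,0],"delta_rot":[0,0,0],"fingers":-0.45},
    {"slide":[0,0,0],"delta_rot":[0,0,0],"fingers":-0.45},
    {"slide":[0,0,0],"delta_rot":[0,0,0],"fingers":-0.45},
    {"slide":[0,0.01,-0.1],"delta_rot":[0,0,0],"fingers":-0.45},
    {"slide":[0,0.02,-0.2],"delta_rot":[0,0,0],"fingers":-0.4},
    {"slide":[-0.3,0,-0.25],"delta_rot":[0,0,0],"fingers":-0.4},
    {"slide":[-0.25,0,-0.1],"delta_rot":[0.5,0,0],"fingers":-0.4},
    {"slide":[0,0,0],"delta_rot":[0.8,0,0],"fingers":-0.4}
  ]
}}

```text
time_s: 16.73
tcp_pos: [0.4335, 0.2544, 0.1396]
eef_rot: [-179.8, -0.4, 49.0]
contact_force: [0.7, 0.6, -0.1]
gripper_width: 0.0267
gripper_force: 0.0
```

```bash
cat >> h.py <<'E'
def lane(P,ang,L,yaw=48.8):
    a=np.radians(yaw); d=np.array(P)-np.array(L); return np.round([d@[np.cos(a),np.sin(a)],d@[-np.sin(a),np.cos(a)]],4), ang-yaw
E
python3 - <<'E'
from h import *
c=cap("wrist"); p,R=pose(); print(p)
for o in rolls(c,.043): print("w",o, lane(o[0],o[1],[.4912,.3106]))
for o in rolls(c,.012): print("tray",o[:3])
go([.6475,.2635,.16],-48,n=21)
save(c,"pics/w7.png")
E
```

```text
[0.43487039 0.25534266 0.13937732]
w (array([0.6308, 0.2666]), np.float32(-48.9), 82.1, 16.1, (469, 35)) (array([ 0.0588, -0.134 ]), np.float32(-97.7))
w (array([0.4913, 0.3127]), np.float32(49.4), 96.8, 15.2, (291, 107)) (array([0.0016, 0.0013]), np.float32(0.6000023))
tray (array([0.6485, 0.2609]), np.float32(-48.9), 92.0)
tray (array([0.4921, 0.3125]), np.float32(49.4), 108.5)
turn/row [-0.01 -0.    1.01] pos [0.4349 0.2553 0.1394] d [0.2126 0.0082 0.0206]
0 [0.05, 0.05, -0.01]
1 [0.05, 0.05, -0.01]
2 [0.05, 0.04, -0.01]
3 [0.06, 0.04, -0.01]
4 [0.06, 0.03, -0.01]
5 [0.06, 0.03, -0.01]
6 [0.06, 0.02, -0.01]
7 [0.07, 0.02, -0.01]
8 [0.07, 0.01, -0.01]
9 [0.07, 0.01, -0.01]
10 [0.07, 0.0, -0.01]
11 [0.07, -0.0, -0.01]
12 [0.07, -0.01, -0.01]
13 [0.07, -0.02, -0.01]
14 [0.06, -0.02, -0.01]
15 [0.06, -0.03, -0.01]
16 [0.06, -0.03, -0.01]
17 [0.06, -0.04, -0.01]
18 [0.05, -0.04, -0.01]
19 [0.05, -0.04, -0.01]
20 [0.05, -0.05, -0.01]
```

View pics/w7.png

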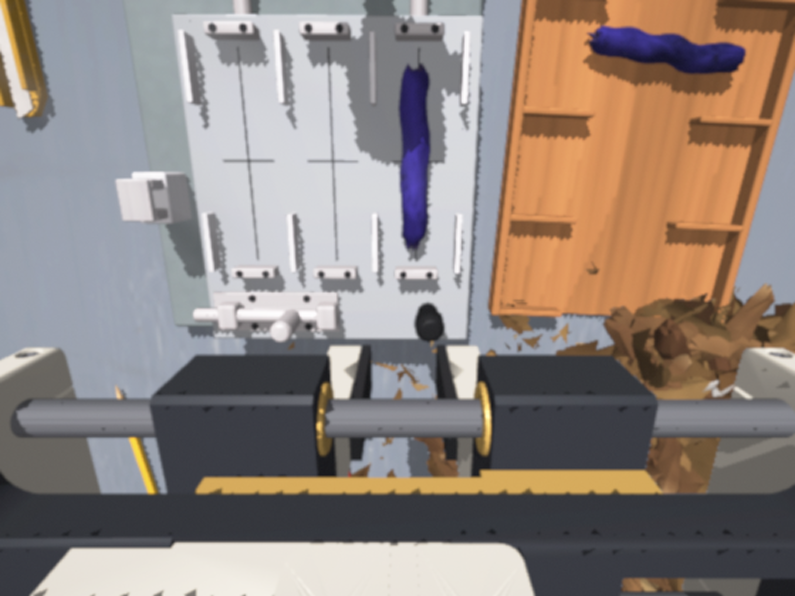

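```bash
python3 - <<'E'
from h import *
c=cap("wrist"); f=lambda u,v,z=.036:onz(c,u/1.42,v/1.42,z)[:2]
a,b=f(248,160),f(332,160); L=2*b-a; print(a,b,L,np.linalg.norm(a-b))
e=(f(414,65,.042)+f(413,247,.042))/2; print(lane(e,0,L), "stops mid",lane((f(420,37,.046)+f(417,268,.046))/2,0,L))
t=cap("top")
for u,v in((318,70),(318,135),(285,100)): print(onz(t,u/1.42,v/1.42,.05 if v<130 else .0))
E
```

```text
[0.41857251 0.37905126] [0.45627242 0.34633022] [0.49397233 0.31360919] 0.049919430642089174
(array([-0.0008,  0.0017]), -48.8) stops mid (array([-0.0008, -0.001 ]), -48.8)
[0.79752588 0.40572068 0.05      ]
[0.72816849 0.40635445 0.        ]
[0.75189588 0.44547445 0.05      ]
```

Emit:
{"fn": "play_rows", "kwargs": {
  "rows": [
    {"slide":[0.05,0.05,-0.02],"delta_rot":[0,0,1],"fingers":-0.4},
    {"slide":[0.05,0.05,-0.02],"delta_rot":[0,0,1],"fingers":-0.4},
    {"slide":[0.05,0.04,-0.02],"delta_rot":[0,0,1],"fingers":-0.4},
    {"slide":[0.06,0.04,-0.02],"delta_rot":[0,0,1],"fingers":-0.4},
    {"slide":[0.06,0.03,-0.02],"delta_rot":[0,0,1],"fingers":-0.4},
    {"slide":[0.06,0.03,-0.02],"delta_rot":[0,0,1],"fingers":-0.4},
    {"slide":[0.06,0.02,-0.02],"delta_rot":[0,0,1],"fingers":-0.4},
    {"slide":[0.07,0.02,-0.02],"delta_rot":[0,0,1],"fingers":-0.4}
  ]
}}

```text
time_s: 17.88
tcp_pos: [0.5173, 0.2573, 0.1608]
eef_rot: [-179.9, -0.1, 12.1]
contact_force: [0.1, -0.6, -0.6]
gripper_width: 0.0262
gripper_force: 0.0
```

Emit:
{"fn": "play_rows", "kwargs": {
  "rows": [
    {"slide":[0.07,0.01,-0.01],"delta_rot":[0,0,1],"fingers":-0.4},
    {"slide":[0.07,0.01,-0.01],"delta_rot":[0,0,1],"fingers":-0.4},
    {"slide":[0.07,0,-0.01],"delta_rot":[0,0,1],"fingers":-0.4},
    {"slide":[0.07,0,-0.01],"delta_rot":[0,0,1],"fingers":-0.4},
    {"slide":[0.07,-0.01,-0.01],"delta_rot":[0,0,1],"fingers":-0.4},
    {"slide":[0.07,-0.02,0],"delta_rot":[0,0,1],"fingers":-0.4},
    {"slide":[0.06,-0.02,0],"delta_rot":[0,0,1],"fingers":-0.4},
    {"slide":[0.06,-0.03,0],"delta_rot":[0,0,1],"fingers":-0.4}
  ]
}}

```text
time_s: 18.88
tcp_pos: [0.6004, 0.2614, 0.1682]
eef_rot: [-179.9, -0.1, -24.6]
contact_force: [0.8, 1.1, 0.4]
gripper_width: 0.0262
gripper_force: 0.0
```

Emit:
{"fn": "play_rows", "kwargs": {
  "rows": [
    {"slide":[0.06,-0.03,0],"delta_rot":[0,0,1],"fingers":-0.4},
    {"slide":[0.06,-0.04,0],"delta_rot":[0,0,1],"fingers":-0.4},
    {"slide":[0.05,-0.04,0],"delta_rot":[0,0,1],"fingers":-0.4},
    {"slide":[0.05,-0.04,0],"delta_rot":[0,0,1],"fingers":-0.4},
    {"slide":[0.04,-0.04,0],"delta_rot":[0,0,1],"fingers":-0.4},
    {"slide":[0,0,0],"delta_rot":[0,0,0],"fingers":-0.4}
  ]
}}

```text
time_s: 19.62
tcp_pos: [0.6488, 0.2639, 0.1679]
eef_rot: [-179.9, 0.0, -47.3]
contact_force: [-0.1, 0.1, -0.3]
gripper_width: 0.0266
gripper_force: 0.0
```

```bash
python3 - <<'E'
from h import *
c=cap("wrist"); p,R=pose(); print(p,r.get_state()["eef_rot"])
for o in rolls(c,.012): print("w",o)
save(c,"pics/w8.png")
E
```

```text
[0.64847986 0.263843   0.16804938] [-1.79873204e+02  2.74416871e-02 -4.72475383e+01]
w (array([0.6485, 0.261 ]), np.float32(-49.3), 89.4, 16.5, (285, 187))
w (array([0.8345, 0.4721]), np.float32(-38.3), 103.4, 41.1, (34, 209))
w (array([0.8349, 0.4292]), np.float32(-55.5), 27.6, 17.3, (53, 185))
```

View pics/w8.png

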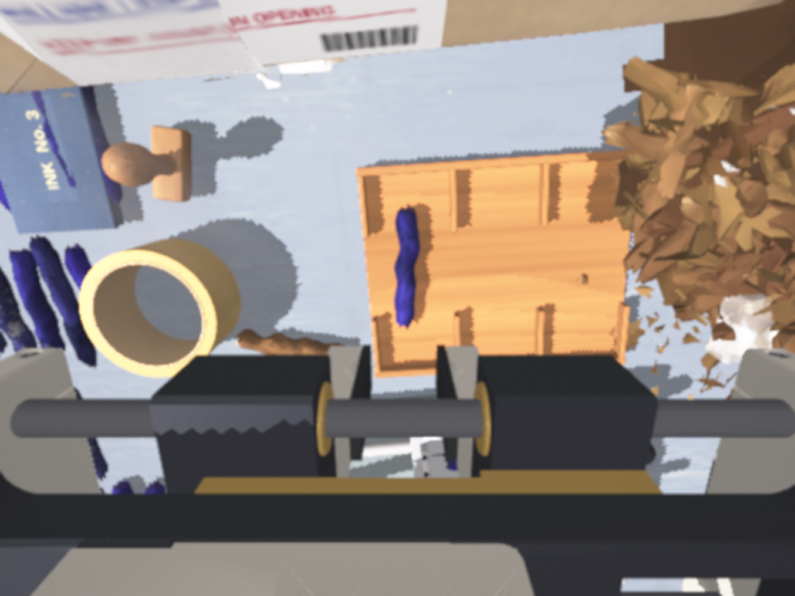

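```bash
python3 -c "
from h import *
go([.6487,.2605,.04],-49,n=4,dec=3)"
```

```text
turn/row [-0.007  0.002  0.096] pos [0.6485 0.2638 0.168 ] d [ 0.0002 -0.0033 -0.128 ]
0 [0.004, 0.004, 0.213]
1 [0.004, 0.004, 0.213]
2 [0.004, 0.004, 0.213]
3 [0.004, 0.004, 0.213]
```

Emit:
{"fn": "play_rows", "kwargs": {
  "rows": [
    {"slide":[0.004,0.004,0.213],"delta_rot":[0,0,0.096],"fingers":-0.23},
    {"slide":[0.004,0.004,0.213],"delta_rot":[0,0,0.096],"fingers":-0.23},
    {"slide":[0.004,0.004,0.213],"delta_rot":[0,0,0.096],"fingers":-0.23},
    {"slide":[0.004,0.004,0.213],"delta_rot":[0,0,0.096],"fingers":-0.23},
    {"slide":[0,0,0],"delta_rot":[0,0,0],"fingers":-0.23},
    {"slide":[0,0,0],"delta_rot":[0,0,0],"fingers":-0.23}
  ]
}}

```text
time_s: 20.42
tcp_pos: [0.6494, 0.2613, 0.0422]
eef_rot: [-179.7, 0.0, -49.0]
contact_force: [0.0, 0.2, -0.1]
gripper_width: 0.0339
gripper_force: 0.0
```

```bash
python3 - <<'E'
from h import *
c=cap("wrist"); p,R=pose(); print(p)
for o in rolls(c,.012): print("w",o,np.round(R.T@(np.append(o[0],.012)-p),4))
go([.6487,.2605,.007],-49,n=2,dec=3)
E
```

```text
[0.64966021 0.2615049  0.04273473]
w (array([0.6527, 0.2564]), np.float32(-49.1), 79.7, 17.4, (284, 225)) [0.0059 0.0012 0.0307]
turn/row [-0.037  0.003 -0.003] pos [0.6497 0.2615 0.0427] d [-0.001  -0.001  -0.0357]
0 [0.0, 0.005, 0.119]
1 [0.0, 0.005, 0.119]
```

Emit:
{"fn": "play_rows", "kwargs": {
  "rows": [
    {"slide":[0,0.005,0.115],"delta_rot":[0,0,0],"fingers":-0.23},
    {"slide":[0,0.005,0.07],"delta_rot":[0,0,0],"fingers":-0.23},
    {"slide":[0,0,0.05],"delta_rot":[0,0,0],"fingers":-0.23},
    {"slide":[0,0,0],"delta_rot":[0,0,0],"fingers":-0.23},
    {"slide":[0,0,0],"delta_rot":[0,0,0],"fingers":-1},
    {"slide":[0,0,0],"delta_rot":[0,0,0],"fingers":-1},
    {"slide":[0,0,0],"delta_rot":[0,0,0],"fingers":-1},
    {"slide":[0,0,0],"delta_rot":[0,0,0],"fingers":-1}
  ],
  "squeeze": 25
}}

```text
time_s: 21.48
tcp_pos: [0.6477, 0.26, 0.0057]
eef_rot: [-179.8, 0.1, -49.1]
contact_force: [0.2, -0.1, 0.3]
gripper_width: 0.0178
gripper_force: 24.9
```

Emit:
{"fn": "play_rows", "kwargs": {
  "rows": [
    {"slide":[0,0,-0.08],"delta_rot":[0,0,0],"fingers":-1},
    {"slide":[0,0,-0.2],"delta_rot":[0,0,0],"fingers":-1},
    {"slide":[0,0,-0.4],"delta_rot":[0,0,0],"fingers":-1},
    {"slide":[0,0,-0.1],"delta_rot":[0,0,0],"fingers":-1},
    {"slide":[0,0,0],"delta_rot":[0,0,0],"fingers":-1}
  ]
}}

```text
time_s: 22.1
tcp_pos: [0.6483, 0.2601, 0.1252]
eef_rot: [-179.6, 0.1, -49.1]
contact_force: [-0.1, 0.9, -0.6]
gripper_width: 0.0179
gripper_force: 24.9
```

```bash
python3 - <<'E'
from h import *
c=cap("wrist"); p,R=pose(); print(p)
for o in rolls(c,p[2]): print("w",o, np.round(R.T@(np.append(o[0],p[2])-p),4))
go([.4165,.3775,.12],48.8,n=22)
E
```

```text
[0.6473348  0.25960519 0.12315349]
w (array([0.6568, 0.2496]), np.float32(-49.0), 61.2, 18.5, (283, 231)) [ 0.0138 -0.0006 -0.    ]
w (array([0.7817, 0.3472]), np.float32(-50.6), 31.8, 10.7, (8, 220)) [ 0.0217 -0.1589  0.0007]
w (array([0.7815, 0.334 ]), np.float32(-73.6), 15.1, 10.1, (21, 203)) [ 0.0316 -0.1501  0.0006]
w (array([0.6184, 0.2946]), np.float32(-57.4), 17.4, 14.6, (283, 318)) [-0.0454 -0.001   0.0001]
turn/row [-0.   -0.   -0.97] pos [0.6473 0.2596 0.1232] d [-0.2308  0.1179 -0.0032]
0 [-0.07, 0.03, 0.0]
1 [-0.07, 0.02, 0.0]
2 [-0.08, 0.02, 0.0]
3 [-0.08, 0.01, 0.0]
4 [-0.08, 0.01, 0.0]
5 [-0.08, -0.0, 0.0]
6 [-0.08, -0.01, 0.0]
7 [-0.08, -0.01, 0.0]
8 [-0.08, -0.02, 0.0]
9 [-0.07, -0.02, 0.0]
10 [-0.07, -0.03, 0.0]
11 [-0.07, -0.04, 0.0]
12 [-0.07, -0.04, 0.0]
13 [-0.06, -0.05, 0.0]
14 [-0.06, -0.05, 0.0]
15 [-0.06, -0.06, 0.0]
16 [-0.05, -0.06, 0.0]
17 [-0.05, -0.06, 0.0]
18 [-0.04, -0.07, 0.0]
19 [-0.04, -0.07, 0.0]
20 [-0.03, -0.07, 0.0]
21 [-0.03, -0.07, 0.0]
```

```bash
python3 -c "
from h import *
go([.50,.285,.12],13,n=14)"
```

```text
turn/row [-0.   -0.   -0.97] pos [0.6473 0.2596 0.1232] d [-0.1473  0.0254 -0.0032]
0 [-0.06, 0.05, 0.0]
1 [-0.06, 0.04, 0.0]
2 [-0.06, 0.04, 0.0]
3 [-0.06, 0.03, 0.0]
4 [-0.07, 0.03, 0.0]
5 [-0.07, 0.02, 0.0]
6 [-0.07, 0.02, 0.0]
7 [-0.07, 0.01, 0.0]
8 [-0.07, 0.0, 0.0]
9 [-0.07, -0.0, 0.0]
10 [-0.07, -0.01, 0.0]
11 [-0.07, -0.01, 0.0]
12 [-0.07, -0.02, 0.0]
13 [-0.07, -0.02, 0.0]
```

Emit:
{"fn": "play_rows", "kwargs": {
  "rows": [
    {"slide":[-0.06,0.05,0],"delta_rot":[0,0,-0.97],"fingers":-1},
    {"slide":[-0.06,0.04,0],"delta_rot":[0,0,-0.97],"fingers":-1},
    {"slide":[-0.06,0.04,0],"delta_rot":[0,0,-0.97],"fingers":-1},
    {"slide":[-0.06,0.03,0],"delta_rot":[0,0,-0.97],"fingers":-1},
    {"slide":[-0.07,0.03,0],"delta_rot":[0,0,-0.97],"fingers":-1},
    {"slide":[-0.07,0.02,0],"delta_rot":[0,0,-0.97],"fingers":-1},
    {"slide":[-0.07,0.02,0],"delta_rot":[0,0,-0.97],"fingers":-1},
    {"slide":[-0.07,0.01,0],"delta_rot":[0,0,-0.97],"fingers":-1}
  ]
}}

```text
time_s: 23.15
tcp_pos: [0.56, 0.2724, 0.1206]
eef_rot: [-179.9, 0.1, -13.4]
contact_force: [-0.1, 0.2, 0.1]
gripper_width: 0.0175
gripper_force: 24.9
```

Emit:
{"fn": "play_rows", "kwargs": {
  "rows": [
    {"slide":[-0.07,0,0],"delta_rot":[0,0,-0.97],"fingers":-1},
    {"slide":[-0.07,0,0],"delta_rot":[0,0,-0.97],"fingers":-1},
    {"slide":[-0.07,-0.01,0],"delta_rot":[0,0,-0.97],"fingers":-1},
    {"slide":[-0.07,-0.01,0],"delta_rot":[0,0,-0.97],"fingers":-1},
    {"slide":[-0.07,-0.02,0],"delta_rot":[0,0,-0.97],"fingers":-1},
    {"slide":[-0.07,-0.02,0],"delta_rot":[0,0,-0.97],"fingers":-1},
    {"slide":[0,0,0],"delta_rot":[0,0,0],"fingers":-1}
  ]
}}

```text
time_s: 24.02
tcp_pos: [0.4972, 0.2841, 0.1211]
eef_rot: [-179.9, -0.0, 13.2]
contact_force: [-0.8, -0.3, 0.2]
gripper_width: 0.0177
gripper_force: 24.9
```

```bash
python3 -c "
from h import *
print(r.get_state()['gripper_width'])
go([.4195,.3805,.12],48.8,n=8)"
```

```text
0.017695888063229654
turn/row [-0.   -0.   -0.97] pos [0.4972 0.2841 0.1211] d [-0.0777  0.0964 -0.0011]
0 [-0.04, -0.09, 0.0]
1 [-0.04, -0.1, 0.0]
2 [-0.03, -0.1, 0.0]
3 [-0.02, -0.1, 0.0]
4 [-0.01, -0.1, 0.0]
5 [-0.01, -0.1, 0.0]
6 [0.0, -0.1, 0.0]
7 [0.01, -0.1, 0.0]
```

Emit:
{"fn": "play_rows", "kwargs": {
  "rows": [
    {"slide":[-0.04,-0.09,0],"delta_rot":[0,0,-0.97],"fingers":-1},
    {"slide":[-0.04,-0.1,0],"delta_rot":[0,0,-0.97],"fingers":-1},
    {"slide":[-0.03,-0.1,0],"delta_rot":[0,0,-0.97],"fingers":-1},
    {"slide":[-0.02,-0.1,0],"delta_rot":[0,0,-0.97],"fingers":-1},
    {"slide":[-0.01,-0.1,0],"delta_rot":[0,0,-0.97],"fingers":-1},
    {"slide":[-0.01,-0.1,0],"delta_rot":[0,0,-0.97],"fingers":-1},
    {"slide":[0,-0.1,0],"delta_rot":[0,0,-0.97],"fingers":-1},
    {"slide":[0.01,-0.1,0],"delta_rot":[0,0,-0.97],"fingers":-1}
  ]
}}

```text
time_s: 25.02
tcp_pos: [0.4219, 0.3799, 0.1217]
eef_rot: [-180.0, -0.1, 48.7]
contact_force: [-1.1, 0.6, -0.2]
gripper_width: 0.0178
gripper_force: 24.9
```

Emit:
{"fn": "play_rows", "kwargs": {
  "rows": [
    {"slide":[0,0,0],"delta_rot":[0,0,0],"fingers":-1}
  ]
}}

```text
time_s: 25.15
tcp_pos: [0.4218, 0.3802, 0.1218]
eef_rot: [-180.0, -0.1, 48.7]
contact_force: [1.1, -0.3, -0.4]
gripper_width: 0.0178
gripper_force: 24.9
```

```bash
python3 - <<'E'
from h import *
c=cap("wrist"); p,R=pose(); print(r.get_state()["gripper_width"])
for o in rolls(c,p[2]): print("w",o, np.round(R.T@(np.append(o[0],p[2])-p),4))
for o in rolls(c,.043): print("l",o, lane(o[0],o[1],[.492,.312]))
save(c,"pics/w9.png")
go([.4207,.3806,.045],48.8,n=4,dec=3)
E
```

```text
0.017431086887643516
w (array([0.4901, 0.3604]), np.float32(49.9), 50.9, 11.6, (400, 206)) [0.0304 0.0639 0.    ]
w (array([0.4316, 0.392 ]), np.float32(49.1), 60.7, 18.2, (283, 231)) [ 0.0155 -0.0009  0.    ]
w (array([0.3926, 0.3482]), np.float32(35.6), 17.2, 14.3, (283, 318)) [-0.0432 -0.0012 -0.0001]
l (array([0.4982, 0.3206]), np.float32(49.9), 76.2, 17.4, (400, 206)) (array([0.0106, 0.001 ]), np.float32(1.1000023))
l (array([0.4107, 0.368 ]), np.float32(49.1), 91.0, 27.2, (283, 231)) (array([-0.0114,  0.0981]), np.float32(0.29999924))
l (array([0.3522, 0.3024]), np.float32(35.6), 25.7, 21.5, (283, 318)) (array([-0.0993,  0.0989]), np.float32(-13.200001))
turn/row [-0.001 -0.008 -0.01 ] pos [0.422  0.3798 0.1219] d [-0.0013  0.0008 -0.0769]
0 [-0.001, -0.002, 0.128]
1 [-0.001, -0.002, 0.128]
2 [-0.001, -0.002, 0.128]
3 [-0.001, -0.003, 0.128]
```

View pics/w9.png

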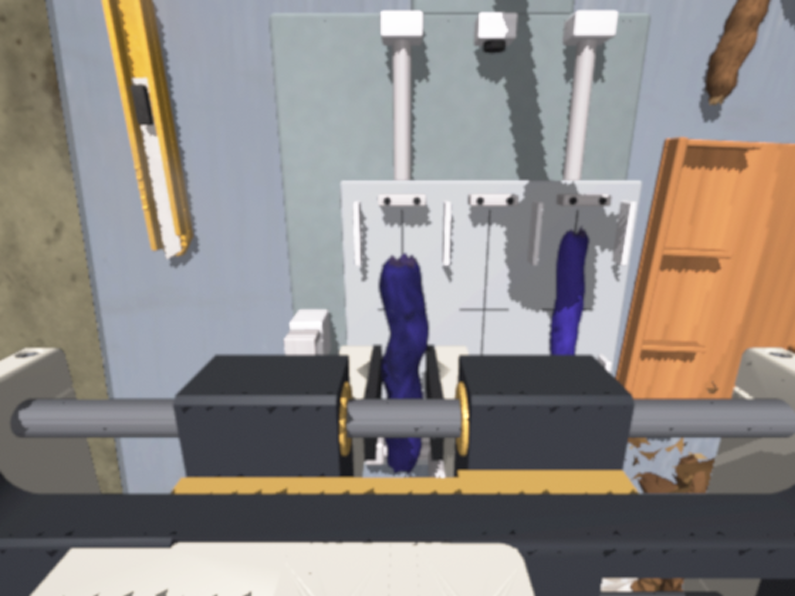

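```bash
python3 - <<'E'
from h import *
c=cap("wrist"); f=lambda u,v:onz(c,u/1.42,v/1.42,.036)[:2]
a,b=f(403,310),f(485,309); print(a,b,np.linalg.norm(a-b))
a=(a+[.4175,.377])/2; e=np.array([.659,.752]); T=a+.004*e-.001*np.array([-.752,.659])*-1; print(a,T)
go([*T,.041],48.8,n=5,dec=3)
E
```

```text
[0.41773644 0.37612559] [0.45583917 0.34346449] 0.05018531593678399
[0.41761822 0.3765628 ] [0.41950222 0.3802298 ]
turn/row [-0.001 -0.007 -0.009] pos [0.4222 0.3796 0.122 ] d [-0.0027  0.0007 -0.081 ]
0 [-0.002, -0.003, 0.108]
1 [-0.002, -0.003, 0.108]
2 [-0.002, -0.003, 0.108]
3 [-0.002, -0.003, 0.108]
4 [-0.002, -0.003, 0.108]
```

Emit:
{"fn": "play_rows", "kwargs": {
  "rows": [
    {"slide":[-0.003,-0.001,0.11],"delta_rot":[0,0,0],"fingers":-1},
    {"slide":[-0.003,-0.001,0.11],"delta_rot":[0,0,0],"fingers":-1},
    {"slide":[-0.003,-0.001,0.11],"delta_rot":[0,0,0],"fingers":-1},
    {"slide":[0,0,0.11],"delta_rot":[0,0,0],"fingers":-1},
    {"slide":[0,0,0.07],"delta_rot":[0,0,0],"fingers":-1},
    {"slide":[0,0,0.035],"delta_rot":[0,0,0],"fingers":-1},
    {"slide":[0,0,0],"delta_rot":[0,0,0],"fingers":-1},
    {"slide":[0,0,0],"delta_rot":[0,0,0],"fingers":-1}
  ]
}}

```text
time_s: 26.25
tcp_pos: [0.4213, 0.3799, 0.0414]
eef_rot: [-180.0, -0.3, 48.7]
contact_force: [0.2, -0.0, 0.8]
gripper_width: 0.0177
gripper_force: 24.9
```

Emit:
{"fn": "play_rows", "kwargs": {
  "rows": [
    {"slide":[-0.004,0,0.015],"delta_rot":[0,0,0],"fingers":-1},
    {"slide":[0,0,0.005],"delta_rot":[0,0,0],"fingers":-1},
    {"slide":[0,0,0],"delta_rot":[0,0,0],"fingers":-1}
  ]
}}

```text
time_s: 26.62
tcp_pos: [0.4206, 0.3791, 0.0379]
eef_rot: [-180.0, -0.2, 48.7]
contact_force: [0.3, 0.4, 0.4]
gripper_width: 0.0174
gripper_force: 24.9
```

Emit:
{"fn": "play_rows", "kwargs": {
  "rows": [
    {"slide":[0,0,0],"delta_rot":[0,0,0],"fingers":-0.4},
    {"slide":[0,0,0],"delta_rot":[0,0,0],"fingers":-0.4},
    {"slide":[0,0,0],"delta_rot":[0,0,0],"fingers":-0.4},
    {"slide":[0,0,-0.1],"delta_rot":[0,0,0],"fingers":-0.4},
    {"slide":[0,0,-0.3],"delta_rot":[0,0,0],"fingers":-0.4},
    {"slide":[-0.25,0.1,-0.3],"delta_rot":[0,0,0],"fingers":0},
    {"slide":[-0.25,0.15,-0.1],"delta_rot":[0,0,0],"fingers":0},
    {"slide":[0,0,0],"delta_rot":[0,0,0],"fingers":0}
  ]
}}

```text
time_s: 27.62
tcp_pos: [0.399, 0.2961, 0.1605]
eef_rot: [-179.9, -0.5, 48.7]
contact_force: [-0.2, 1.2, 0.6]
gripper_width: 0.0435
gripper_force: 0.0
```

```bash
python3 - <<'E'
from h import *
c=cap("wrist"); p,R=pose(); print(p)
for o in rolls(c,.043): print("w",o, lane(o[0],o[1],[.4176,.3766]), lane(o[0],o[1],[.492,.311]))
save(c,"pics/w10.png")
E
```

```text
[0.3993325  0.29715161 0.15973115]
w (array([0.4444, 0.4075]), np.float32(71.9), 15.8, 13.5, (238, 74)) (array([0.0409, 0.0002]), np.float32(23.100002)) (array([0.0413, 0.0994]), np.float32(23.100002))
w (array([0.4912, 0.3127]), np.float32(49.5), 96.5, 16.0, (349, 119)) (array([ 0.0004, -0.0975]), np.float32(0.70000076)) (array([0.0008, 0.0017]), np.float32(0.70000076))
w (array([0.4134, 0.373 ]), np.float32(46.4), 70.9, 15.2, (241, 130)) (array([-0.0055,  0.0008]), np.float32(-2.3999977)) (array([-0.0051,  0.1   ]), np.float32(-2.3999977))
```

View pics/w10.png

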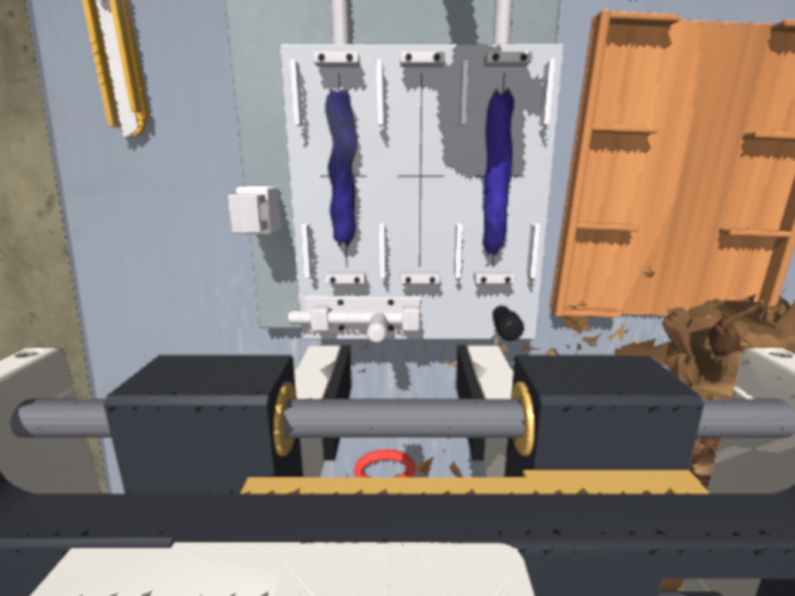

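```bash
python3 - <<'E'
from h import *
c=cap("wrist"); f=lambda u,v,z=.036:onz(c,u/1.42,v/1.42,z)[:2]
a,b=f(339,176),f(421,176); L=2*b-a; print(a,b,np.linalg.norm(a-b))
print("l0",lane((f(340,90,.042)+f(344,245,.042))/2,0,b), "l2",lane((f(503,90,.042)+f(493,252,.042))/2,0,b))
print("stops",lane((f(336,65,.046)+f(345,273,.046))/2,0,b))
k=f(509,322,.068); print("knob",k,"pred",np.array([.465,.2695])-.0495*np.array([.659,.752]))
go([*k,.10],48.8,n=4,dec=3)
E
```

```text
[0.41588152 0.37994845] [0.45563479 0.34504968] 0.052898454084866556
l0 (array([0.003 , 0.0499]), -48.8) l2 (array([ 0.0005, -0.0482]), -48.8)
stops (array([0.0002, 0.0503]), -48.8)
knob [0.43903774 0.24208738] pred [0.4323795 0.232276 ]
turn/row [-0.003 -0.02  -0.006] pos [0.3994 0.2977 0.159 ] d [ 0.0396 -0.0556 -0.059 ]
0 [-0.027, 0.111, 0.098]
1 [-0.027, 0.111, 0.098]
2 [-0.027, 0.111, 0.098]
3 [-0.026, 0.111, 0.098]
```

Emit:
{"fn": "play_rows", "kwargs": {
  "rows": [
    {"slide":[-0.035,0.111,0.098],"delta_rot":[0,0,0],"fingers":0},
    {"slide":[-0.035,0.111,0.098],"delta_rot":[0,0,0],"fingers":0},
    {"slide":[-0.035,0.111,0.098],"delta_rot":[0,0,0],"fingers":0},
    {"slide":[-0.035,0.111,0.06],"delta_rot":[0,0,0],"fingers":0},
    {"slide":[0,0,0],"delta_rot":[0,0,0],"fingers":0}
  ]
}}

```text
time_s: 28.35
tcp_pos: [0.4357, 0.2362, 0.103]
eef_rot: [-180.0, -0.1, 48.6]
contact_force: [-0.5, 0.3, 0.6]
gripper_width: 0.0437
gripper_force: 0.0
```

```bash
python3 - <<'E'
from h import *
c=cap("wrist"); p,R=pose(); print(p); m=(c["image"].max(2)<60).astype(np.uint8)
n,l,st,ce=cv2.connectedComponentsWithStats(m)
for i in range(1,n):
    if 60<st[i,4]<3000 and 180<ce[i][0]<380 and 120<ce[i][1]<290:
        X=onz(c,*ce[i],.066); T=onz(c,st[i,0]+st[i,2]/2,st[i,1],.07); print(st[i],ce[i],X[:2],np.round(R.T@(X-p),4)[:2])
s=cap("scene"); hs=cv2.cvtColor(s["image"],cv2.COLOR_BGR2HSV); q=proj(s,[.435,.237,.063]); print(q)
m=(s["image"].max(2)<50).astype(np.uint8); n,l,st,ce=cv2.connectedComponentsWithStats(m)
for i in range(1,n):
    if st[i,4]>15 and np.abs(ce[i]-q).max()<40: print("s",st[i],ce[i],onz(s,*ce[i],.062))
E
```

```text
[0.43582435 0.23710164 0.10376919]
[276 214  22  30 502] [286.34462151 229.29282869] [0.43854181 0.23787367] [0.0023 0.0015]
[228 244  18  37 411] [239.17761557 265.11435523] [0.39414238 0.23956267] [-0.0258 -0.0329]
[323 245  17  36 393] [328.64885496 265.46819338] [0.44310338 0.19609814] [-0.0261  0.0326]
[281.78785917 233.76097689]
s [247 192  23  17 296] [259.27702703 200.13851351] [0.47924421 0.31596873 0.062     ]
s [294 195   4  22  62] [295.90322581 204.43548387] [0.50641833 0.25503252 0.062     ]
s [279 231   8  15  84] [282.97619048 237.48809524] [0.4300136  0.23123738 0.062     ]
```

Emit:
{"fn": "play_rows", "kwargs": {
  "rows": [
    {"slide":[0.012,0.01,0.12],"delta_rot":[0,0,0],"fingers":0},
    {"slide":[0,0,0.12],"delta_rot":[0,0,0],"fingers":0},
    {"slide":[0,0,0.115],"delta_rot":[0,0,0],"fingers":0},
    {"slide":[0,0,0],"delta_rot":[0,0,0],"fingers":0},
    {"slide":[0,0,0],"delta_rot":[0,0,0],"fingers":-0.5},
    {"slide":[0,0,0],"delta_rot":[0,0,0],"fingers":-1},
    {"slide":[0,0,0],"delta_rot":[0,0,0],"fingers":-1},
    {"slide":[0,0,0],"delta_rot":[0,0,0],"fingers":-1}
  ],
  "squeeze": 15
}}

```text
time_s: 29.45
tcp_pos: [0.4392, 0.2379, 0.0518]
eef_rot: [179.9, -0.3, 48.8]
contact_force: [9.1, -6.9, 0.1]
gripper_width: 0.017
gripper_force: 15.0
```

Emit:
{"fn": "play_rows", "kwargs": {
  "rows": [
    {"slide":[0.005,0.01,0],"delta_rot":[0,0,0],"fingers":-1},
    {"slide":[0.015,0.005,0],"delta_rot":[0,0,0],"fingers":-1},
    {"slide":[0.025,0,0],"delta_rot":[0,0,0],"fingers":-1},
    {"slide":[0.03,0,0],"delta_rot":[0,0,0],"fingers":-1},
    {"slide":[0.03,0,0],"delta_rot":[0,0,0],"fingers":-1},
    {"slide":[0.03,0,0],"delta_rot":[0,0,0],"fingers":-1},
    {"slide":[0.03,0,0],"delta_rot":[0,0,0],"fingers":-1},
    {"slide":[0.03,0,0],"delta_rot":[0,0,0],"fingers":-1}
  ]
}}

```text
time_s: 30.45
tcp_pos: [0.4585, 0.2595, 0.0517]
eef_rot: [-179.9, -0.2, 48.7]
contact_force: [-5.0, 0.6, 5.7]
gripper_width: 0.0171
gripper_force: 15.0
```

Emit:
{"fn": "play_rows", "kwargs": {
  "rows": [
    {"slide":[0.03,0,0],"delta_rot":[0,0,0],"fingers":-1},
    {"slide":[0.03,0,0],"delta_rot":[0,0,0],"fingers":-1},
    {"slide":[0.03,0,0],"delta_rot":[0,0,0],"fingers":-1},
    {"slide":[0.03,0,0],"delta_rot":[0,0,0],"fingers":-1},
    {"slide":[0.03,0,0],"delta_rot":[0,0,0],"fingers":-1},
    {"slide":[0.03,0,0],"delta_rot":[0,0,0],"fingers":-1},
    {"slide":[0.025,0,0],"delta_rot":[0,0,0],"fingers":-1},
    {"slide":[0.02,0,0],"delta_rot":[0,0,0],"fingers":-1}
  ]
}}

```text
time_s: 31.45
tcp_pos: [0.4808, 0.2849, 0.0518]
eef_rot: [-179.9, -0.2, 48.7]
contact_force: [-5.6, 1.4, 4.5]
gripper_width: 0.0169
gripper_force: 15.0
```

Emit:
{"fn": "play_rows", "kwargs": {
  "rows": [
    {"slide":[0.02,0,0],"delta_rot":[0,0,0],"fingers":-1},
    {"slide":[0.02,0,0],"delta_rot":[0,0,0],"fingers":-1},
    {"slide":[0.02,0,0],"delta_rot":[0,0,0],"fingers":-1},
    {"slide":[0.015,0,0],"delta_rot":[0,0,0],"fingers":-1},
    {"slide":[0,0,0],"delta_rot":[0,0,0],"fingers":-1}
  ]
}}

```text
time_s: 32.08
tcp_pos: [0.4858, 0.2905, 0.0516]
eef_rot: [-179.9, 0.1, 48.7]
contact_force: [-13.1, -5.2, 16.6]
gripper_width: 0.0169
gripper_force: 15.0
```

Emit:
{"fn": "play_rows", "kwargs": {
  "rows": [
    {"slide":[0,0,0],"delta_rot":[0,0,0],"fingers":-1},
    {"slide":[-0.01,0,0],"delta_rot":[0,0,0],"fingers":-1},
    {"slide":[0,0,0],"delta_rot":[0,0,0],"fingers":0},
    {"slide":[0,0,0],"delta_rot":[0,0,0],"fingers":0},
    {"slide":[0,0,-0.2],"delta_rot":[0,0,0],"fingers":0},
    {"slide":[-0.15,-0.05,-0.35],"delta_rot":[0,0,0],"fingers":0},
    {"slide":[-0.15,-0.2,-0.1],"delta_rot":[0,0,0],"fingers":-0.3},
    {"slide":[0,0,0],"delta_rot":[0,0,0],"fingers":-0.3}
  ]
}}

```text
time_s: 33.08
tcp_pos: [0.4288, 0.283, 0.1506]
eef_rot: [-179.9, -0.4, 48.8]
contact_force: [0.1, 0.5, -0.8]
gripper_width: 0.0321
gripper_force: 0.0
```

```bash
python3 - <<'E'
from h import *
c=cap("wrist"); p,R=pose(); print(p); s=np.array([.659,.752])*.07
L1=np.array([.4547,.3442])+s
for o in rolls(c,.043): print(o, lane(o[0],o[1],L1))
m=(c["image"].max(2)<60).astype(np.uint8); n,l,st,ce=cv2.connectedComponentsWithStats(m)
for i in range(1,n):
    if 60<st[i,4]<2000 and 120<ce[i][1]<250: X=onz(c,*ce[i],.066); print("dark",st[i],ce[i],X[:2])
kp=np.array([.4855,.290]); bk=kp+.08*np.array([-.752,.659]); print("boltknob pred",bk,proj(c,[*bk,.076]),proj(c,[*bk,.045]))
u,v=proj(c,[*bk,.06]).astype(int); g=cv2.cvtColor(c["image"],cv2.COLOR_BGR2GRAY)
cv2.imwrite("crop.png",g[v-30:v+30,u-40:u+40])
print(g[v-24:v+24:2,u-30:u+30:2])
E
```

```text
[0.42935402 0.28296125 0.1497202 ]
(array([0.4612, 0.4262]), np.float32(45.8), 74.0, 16.0, (197, 46)) (array([-0.004 ,  0.0492]), np.float32(-3.0))
(array([0.532 , 0.3593]), np.float32(49.4), 81.0, 15.8, (318, 51)) (array([-0.0077, -0.0482]), np.float32(0.6000023))
dark [320 157  20  20 293] [328.94539249 166.77133106] [0.48238399 0.28925433]
boltknob pred [0.42534 0.34272] [231.65591577 165.34494328] [237.57525636 159.98451049]
[[123 122 122 122 122 122 122 122 131 192 215 216 216 215 212 164 124 151
  211 217 216 215 205 140 122 122 123 123 123 123]
 [122 122 122 123 122 122 122 122 124 162 212 216 216 216 216 205 140 179
  215 216 216 216 214 165 122 123 123 123 122 123]
 [122 122 122 122 122 122 122 123 123 130 194 216 216 216 216 215 175 167
  213 216 217 215 207 139 122 123 122 124 123 122]
 [123 122 122 122 121 122 123 122 122 126 187 216 216 216 216 216 210 203
  216 216 216 216 212 158 122 122 123 123 123 123]
 [160 153 132 123 129 128 137 151 127 166 210 213 213 213 213 213 213 214
  213 214 213 213 212 191 140 129 137 171 131 126]
 [214 208 212 218 224 222 224 227 221 229 
[... 1633 characters left out ...]
136 119 129 130 128  91
   42  81 142 132 128 125 127 127 127 128 129 114]
 [141 139 128 127 148 132 141 151 135 143 132 127 129 126 126 127 127 122
  106 133 172 141 134 127 127 127 127 128 133 116]
 [141 175 147 149 134 158 134 159 139 162 160 157 130 122 122 122 121 121
  121 126 131 127 158 132 128 121 121 122 122 120]
 [196 175 195 196 198 207 189 208 198 192 177 205 170 156 123 121 121 121
  121 157 186 172 204 188 169 122 121 120 121 121]
 [176 174 177 179 180 180 179 177 178 177 175 178 175 168 121 113 113 113
  113 125 165 171 175 175 164 118 112 111 112 111]
 [110 109 118 130 133 130 120 107 106 105 105 105 104 104 100 101  99  99
   98  96  98 100 100 100  99  95  94  94  94  94]]
```

```bash
python3 - <<'E'
from h import *
c=cap("wrist"); p,R=pose()
X=onz(c,223,169,.076); K=onz(c,329,167,.068); print(X,K,lane(X[:2],0,K[:2]))
Y=(X[:2]) ; a=np.array([-.752,.659])
T=Y-a*.034; print("start push TCP",T); go([*T,.10],48.8,n=3,dec=3)
E
```

```text
[0.41897709 0.34499939 0.076     ] [0.4828207  0.28958678 0.068     ] (array([-0.0004,  0.0845]), -48.8)
start push TCP [0.44454509 0.32259339]
turn/row [-0.003 -0.021 -0.003] pos [0.4297 0.2827 0.149 ] d [ 0.0149  0.0398 -0.049 ]
0 [0.088, -0.033, 0.109]
1 [0.088, -0.033, 0.109]
2 [0.088, -0.033, 0.109]
```

Emit:
{"fn": "play_rows", "kwargs": {
  "rows": [
    {"slide":[0.093,-0.033,0.1],"delta_rot":[0,0,0],"fingers":-1},
    {"slide":[0.093,-0.033,0.1],"delta_rot":[0,0,0],"fingers":-1},
    {"slide":[0.093,-0.033,0.1],"delta_rot":[0,0,0],"fingers":-1},
    {"slide":[0,0,0.12],"delta_rot":[0,0,0],"fingers":-1},
    {"slide":[0,0,0.12],"delta_rot":[0,0,0],"fingers":-1},
    {"slide":[0,0,0.03],"delta_rot":[0,0,0],"fingers":-1},
    {"slide":[0,0,0],"delta_rot":[0,0,0],"fingers":-1}
  ]
}}

```text
time_s: 34.05
tcp_pos: [0.4462, 0.324, 0.0626]
eef_rot: [-180.0, -0.1, 48.7]
contact_force: [0.3, 0.3, 0.2]
gripper_width: 0.0002
gripper_force: 0.0
```

Emit:
{"fn": "play_rows", "kwargs": {
  "rows": [
    {"slide":[0,-0.02,0],"delta_rot":[0,0,0],"fingers":-1},
    {"slide":[0,-0.025,0],"delta_rot":[0,0,0],"fingers":-1},
    {"slide":[0,-0.025,0],"delta_rot":[0,0,0],"fingers":-1},
    {"slide":[0,-0.03,0],"delta_rot":[0,0,0],"fingers":-1},
    {"slide":[0,-0.03,0],"delta_rot":[0,0,0],"fingers":-1},
    {"slide":[0,-0.03,0],"delta_rot":[0,0,0],"fingers":-1},
    {"slide":[0,-0.03,0],"delta_rot":[0,0,0],"fingers":-1},
    {"slide":[0,-0.03,0],"delta_rot":[0,0,0],"fingers":-1}
  ]
}}

```text
time_s: 35.05
tcp_pos: [0.4211, 0.346, 0.0634]
eef_rot: [-180.0, -0.2, 48.7]
contact_force: [1.7, -1.8, 0.8]
gripper_width: 0.0004
gripper_force: 0.8
```

Emit:
{"fn": "play_rows", "kwargs": {
  "rows": [
    {"slide":[0,-0.02,0],"delta_rot":[0,0,0],"fingers":-1},
    {"slide":[0,-0.02,0],"delta_rot":[0,0,0],"fingers":-1},
    {"slide":[0,-0.02,0],"delta_rot":[0,0,0],"fingers":-1},
    {"slide":[0,0,0],"delta_rot":[0,0,0],"fingers":-1}
  ]
}}

```text
time_s: 35.55
tcp_pos: [0.4169, 0.3477, 0.0636]
eef_rot: [179.7, -0.0, 48.8]
contact_force: [23.5, -18.5, 1.5]
gripper_width: 0.0004
gripper_force: 14.5
```

Emit:
{"fn": "play_rows", "kwargs": {
  "rows": [
    {"slide":[0,0,0],"delta_rot":[0,0,0],"fingers":-1},
    {"slide":[0,0,0],"delta_rot":[0,0,0],"fingers":-1},
    {"slide":[0,0.1,0],"delta_rot":[0,0,0],"fingers":-1},
    {"slide":[0,0.05,-0.2],"delta_rot":[0,0,0],"fingers":-1},
    {"slide":[-0.2,0.1,-0.35],"delta_rot":[0,0,0],"fingers":-1},
    {"slide":[-0.2,0,-0.1],"delta_rot":[0,0,0],"fingers":-1},
    {"slide":[0,0,0],"delta_rot":[0,0,0],"fingers":-1}
  ]
}}

```text
time_s: 36.42
tcp_pos: [0.4022, 0.2809, 0.1622]
eef_rot: [-179.9, -0.4, 48.7]
contact_force: [-0.2, 1.7, 0.1]
gripper_width: 0.0001
gripper_force: 0.0
```

```bash
python3 - <<'E'
from h import *
c=cap("wrist"); p,R=pose(); print(p)
m=(c["image"].max(2)<60).astype(np.uint8); n,l,st,ce=cv2.connectedComponentsWithStats(m)
K=None
for i in range(1,n):
    if 150<st[i,4]<2000 and 120<ce[i][1]<240: K=onz(c,*ce[i],.068); print("dark",st[i],ce[i],K[:2])
a=np.array([-.752,.659]); K=np.array([.4828,.2896]) if K is None else K
L1=np.array([.4547,.3442])+.07*np.array([.659,.752])
for o in rolls(c,.043): print(o, lane(o[0],o[1],L1))
for t in (.0845,.1145): print("knob top at",t,proj(c,[*(K[:2]+a*t),.076]))
u,v=proj(c,[*(K[:2]+a*.1145),.07]).astype(int); g=cv2.cvtColor(c["image"],cv2.COLOR_BGR2GRAY)
u=max(u,30); print(u,v); print(g[v-24:v+24:3,u-30:u+60:3])
E
```

```text
[0.40260881 0.28146927 0.16134797]
dark [339 135  21  19 292] [349.27054795 143.92808219] [0.48058483 0.28872169]
(array([0.4558, 0.4221]), np.float32(46.5), 57.5, 16.2, (222, 36)) (array([-0.0107,  0.0505]), np.float32(-2.2999992))
(array([0.5263, 0.353 ]), np.float32(48.7), 67.1, 15.4, (339, 41)) (array([-0.0162, -0.048 ]), np.float32(-0.099998474))
knob top at 0.0845 [246.97837412 144.81193252]
knob top at 0.1145 [209.9628195  144.82690119]
211 144
[[173 167 168 176 218 219 219 209 158 218 218 210 130 121 122 122 122 123
  123 122 123 141 214 215 214 185 166 215 214 211]
 [118 150 165 165 217 219 219 217 193 218 217 216 175 122 122 122 122 122
  122 122 123 159 214 215 214 198 210 215 214 214]
 [110 116 165 175 219 220 221 221 221 220 220 220 217 196 150 150 166 174
  160 186 179 169 219 219 219 220 219 219 219 219]
 [111 123 166 171 216 223 228 228 228 228 228 228 228 193 137 226 228 229
  228 228 228 229 228 229 229 228 158 172 228 228]
 [111  99 153 167 211 221 227 226 227 226 224 225 228 181  72 219 228 228
  228 228 228 228 228 228 228 228 123 123 227 227]
 [113 101 119 169 2
[... 656 characters left out ...]
198 185 111 102 132 131
  131 132 131 132 131 141 225 227 191 145 226 224]
 [101  98  96  97 145 122 132 140 130 130 129 131 127 125  52 101 131 131
  130 131 147 130 130 130 177 224 153  91 221 224]
 [ 99  97  97 101 144 130 131 146 140 124 124 124 127 145 130 124 124 124
  124 126 151 135 126 133 148 154 159 143 152 152]
 [ 99  99  98  99 125 189 193 189 206 186 123 122 122 154 189 139 122 122
  121 140 190 170 169 202 199 198 174 189 170 179]
 [101 101  99  99 136 168 166 161 149 131 105 106 105 112 147 139 113 116
  114 131 147 147 147 147 147 146 146 147 147 146]
 [102 101 101  99 100 141 123 103  97  97  98  97  96  97  99  98 119 130
  122 100  96  95  96  97  98  98  97  97  97  97]]
```

Emit:
{"fn": "play_rows", "kwargs": {
  "rows": [
    {"slide":[0,-0.17,0.1],"delta_rot":[0,0,0],"fingers":-1},
    {"slide":[0,-0.17,0.1],"delta_rot":[0,0,0],"fingers":-1},
    {"slide":[0,0,0],"delta_rot":[0,0,0],"fingers":-1},
    {"slide":[0,0,0],"delta_rot":[0,0,0],"fingers":-1}
  ]
}}

```text
time_s: 36.98
tcp_pos: [0.3648, 0.3155, 0.1302]
eef_rot: [-180.0, -0.2, 48.8]
contact_force: [-0.1, 0.3, -0.3]
gripper_width: 0.0008
gripper_force: 0.0
```

```bash
python3 - <<'E'
from h import *
c=cap("wrist"); p,R=pose(); print(p)
K=np.array([.4845,.290]); a=np.array([-.752,.659]); g=cv2.cvtColor(c["image"],cv2.COLOR_BGR2GRAY)
m=(c["image"].max(2)<60).astype(np.uint8); n,l,st,ce=cv2.connectedComponentsWithStats(m)
for i in range(1,n):
    if 150<st[i,4]<2000 and 100<ce[i][1]<240 and st[i,2]<50: print("dark",st[i],ce[i],onz(c,*ce[i],.066),onz(c,*ce[i],.07))
for t in (.08,.11): print(t,proj(c,[*(K+a*t),.076]),proj(c,[*(K+a*t),.045]))
u,v=proj(c,[*(K+a*.108),.07]).astype(int); print(u,v)
G=g[v-18:v+26:2,u-26:u+34:2]; print("cols",u-26,"rows",v-18); print("\n".join(" ".join("%3d"%x for x in q) for q in G))
E
```

```text
[0.36500853 0.31541226 0.13050201]
dark [407 138  33  22 550] [423.22545455 148.42545455] [0.47901929 0.29073083 0.066     ] [0.47789764 0.29225627 0.07      ]
0.08 [323.070218   145.40752493] [318.21305246 141.77902061]
0.11 [280.4450923 145.3755574] [280.88014926 141.7509968 ]
283 144
cols 257 rows 126
211 214 213 212 212 210 210 171 127 128 122 122 122 123 122 123 122 122 121 122 122 122 151 203 208 208 207 208 208 195
215 213 212 213 212 212 213 203 176 170 136 130 130 139 130 142 151 130 159 140 144 172 150 205 209 210 210 209 210 210
219 218 219 218 218 219 220 220 219 210 193 194 199 212 199 209 208 200 216 208 213 217 208 219 220 220 220 219 220 220
224 224 223 224 224 224 224 223 220 150  94 160 220 223 223 223 223 223 223 223 223 223 222 222 222 223 223 223 223 223
225 225 225 225 225 225 225 225 217 105  53 108 219 225 224 224 224 224 224 225 225 224 224 225 224 225 224 224 224 224
221 221 221 221 220 213 223 223 221 160 111 171 221 223 223 223 223 223 223 223 223 223 223 223 223 223 223 223 223 223
236 235 237 238 235 189 210 224 224 222 219 222 223 223 223 223 223 224 22
[... 1145 characters left out ...]
 127 128 127 122  81  91 122 128 116 116 124 126 126 126 126 126 126 126 126 126 126 141 211 220 212
128 127 127 127 127 127 127 137 150 113  86 107 122 125 127 127 127 128 127 136 172 134 127 128 153 132 137 200 215 214
119 118 117 118 118 119 117 120 131 121 115 118 118 118 117 118 118 117 118 124 160 127 119 118 126 121 124 139 134 142
165 148 119 119 118 119 119 129 184 165 151 121 118 119 119 119 119 119 121 163 171 139 151 131 161 151 164 181 142 163
206 181 124 118 118 119 118 127 188 206 198 135 118 118 118 118 119 121 164 201 185 193 202 194 206 196 204 205 196 192
164 140 112 110 110 111 110 112 147 165 164 136 114 114 115 113 111 117 158 166 166 166 167 166 167 167 166 165 165 165
```

```bash
python3 - <<'E'
from h import *
c=cap("wrist"); B=onz(c,280,150,.075)
for u,z in((427.5,.06),(427,.064),(426.5,.069)):
    K=onz(c,u,149,z); print(z,B,K,lane(B[:2],0,K[:2]))
g=cv2.cvtColor(c["image"],cv2.COLOR_BGR2GRAY); G=g[128:168:2,398:446:2]; print("\n".join(" ".join("%3d"%x for x in q) for q in G))
# keeper/plate edge: row through rod
print(g[144,180:300:2])
E
```

```text
0.06 [0.39955734 0.3601046  0.075     ] [0.48319823 0.28569522 0.06      ] (array([0.0009, 0.1119]), -48.8)
0.064 [0.39955734 0.3601046  0.075     ] [0.48175718 0.28750858 0.064     ] (array([0.0005, 0.1097]), -48.8)
0.069 [0.39955734 0.3601046  0.075     ] [0.48003856 0.28970282 0.069     ] (array([-0.    ,  0.1069]), -48.8)
122 158 149 130 119 133 142 120 158 146 134 177 136 188 205 205 205 205 205 205 205 205 205 203
181 201 193 191 148 188 184 166 201 175 188 201 182 200 205 206 205 205 205 206 206 205 205 201
206 206 206 205 202 205 204 203 206 203 205 205 205 205 205 205 205 205 206 205 205 205 205 200
206 205 206 205 206 206 205 206 205 206 206 206 205 205 205 205 205 205 205 205 205 206 205 196
206 206 206 206 206 206 205 203 200 203 195 174 151 144 155 175 192 198 205 205 206 205 205 188
205 206 206 206 206 196 159 138 118 133  93  61  45  41  51  64  83 114 147 186 204 205 205 182
206 206 206 206 194 126  56  40  34  31  31  33  37  42  44  45  49  46  49  98 180 205 204 178
207 206 206 202 135  44  33  30  27  28  32  36  40  42  51  66  59  46  44  44 113 195 202 171
206 
[... 692 characters left out ...]
117 116 101  67  44  28  24  24  25  27  29  35 104 184 205 200 166 163
206 206 206 206 164 117 117 116 116 114 107  93 100  91  64  80 108 151 189 205 205 195 164 159
206 206 206 204 160 116 117 116 117 117 116 116 133 190 181 191 200 203 205 206 206 186 163 157
206 206 206 198 131 117 116 116 117 117 117 117 124 184 206 205 205 205 205 206 205 181 163 149
207 207 207 193 127 117 117 116 117 117 116 116 118 169 205 206 206 206 206 206 205 177 162 137
[164 163 163 163 163 163 162 179 223 226 225 224 226 227 226 225 223 223
 213 134 129 183 252 253 253 252 252 253 252 252 252 252 252 252 252 251
 237 228 229 226 226 228 228 207 235 249 245 226 239 243 244 239 222 189
 240 248 248 248 245 247]
```

Emit:
{"fn": "play_rows", "kwargs": {
  "rows": [
    {"slide":[0,0,-0.35],"delta_rot":[0,0,0],"fingers":-1},
    {"slide":[0,0.1,-0.35],"delta_rot":[0,0,0],"fingers":-1},
    {"slide":[0.1,0.1,0],"delta_rot":[0,0,0],"fingers":-1},
    {"slide":[0,0,0],"delta_rot":[0,0,0],"fingers":-1},
    {"slide":[0,0,0],"delta_rot":[0,0,0],"fingers":-1}
  ]
}}

```text
time_s: 37.7
tcp_pos: [0.3966, 0.3057, 0.2352]
eef_rot: [-180.0, -0.1, 48.7]
contact_force: [-1.0, 0.6, -1.0]
gripper_width: 0.0004
gripper_force: 0.0
```

```bash
python3 - <<'E'
from h import *
c=cap("wrist"); p,R=pose(); print(p,r.get_state()["contact_force"])
L1=np.array([.4547,.3442])+.07*np.array([.659,.752])
for o in rolls(c,.043): print(o, lane(o[0],o[1],L1))
t=cap("top")
for o in rolls(t,.043): 
    if abs(o[0]-L1).max()<.12: print("t",o, lane(o[0],o[1],L1))
g=cv2.cvtColor(c["image"],cv2.COLOR_BGR2GRAY).astype(int)
# middle lane engraved cross: find darkest lines near the predicted spot
u,v=proj(c,[*L1,.036]).astype(int); print(u,v); W=g[v-14:v+15,u-14:u+15]
print("col dark",W.mean(0).round().astype(int)); print("row dark",W.mean(1).round().astype(int))
E
```

```text
[0.39651905 0.3057749  0.23513709] [ 0.26835427 -0.81440171 -0.26171252]
(array([0.4665, 0.4324]), np.float32(47.8), 87.9, 15.8, (255, 52)) (array([0.0041, 0.0493]), np.float32(-1.0))
(array([0.5363, 0.3643]), np.float32(49.4), 96.3, 15.4, (346, 57)) (array([-0.0011, -0.0481]), np.float32(0.6000023))
301 60
col dark [219 218 217 217 217 217 217 217 216 216 216 216 213 198 174 187 210 216
 216 215 215 214 211 203 195 189 186 184 187]
row dark [218 217 217 217 217 217 217 217 217 217 217 217 216 216 208 183 177 199
 211 211 207 203 199 196 195 196 197 198 199]
```

Emit:
{"fn": "play_rows", "kwargs": {
  "rows": [
    {"slide":[0.17,-0.05,0.1],"delta_rot":[0,0,0],"fingers":-1},
    {"slide":[0.17,0,0.1],"delta_rot":[0,0,0],"fingers":-1},
    {"slide":[0,0,0],"delta_rot":[0,0,0],"fingers":-1},
    {"slide":[0,0,0],"delta_rot":[0,0,0],"fingers":-1}
  ]
}}

```text
time_s: 38.3
tcp_pos: [0.4245, 0.3494, 0.2057]
eef_rot: [-180.0, -0.2, 48.7]
contact_force: [-0.2, 0.8, -0.5]
gripper_width: 0.0006
gripper_force: 0.0
```

```bash
python3 - <<'E'
from h import *
c=cap("wrist"); p,R=pose(); print(p)
L1=np.array([.4547,.3442])+.07*np.array([.659,.752]); g=cv2.cvtColor(c["image"],cv2.COLOR_BGR2GRAY).astype(int)
for o in rolls(c,.043): print(o, lane(o[0],o[1],L1))
u,v=proj(c,[*L1,.036]).astype(int); W=g[v-10:v+11,u-14:u+15]; print(u,v,"col",W.mean(0).round().astype(int),"row",g[v-14:v+15,u-10:u+11].mean(1).round().astype(int))
e=np.array([.659,.752]); n=np.array([-.752,.659])
for k,z in((1,.042),(-1,.042)):
    s=np.arange(-.075,.076,.0025); out=[]
    for x in s:
        vals=[]
        for w in (-.003,0,.003):
            q=proj(c,[*(L1+e*x+n*(.05*k+w-(.001 if k==1 else -.001))),z]).round().astype(int); b=c["image"][q[1],q[0]].astype(int); vals.append(b[0]-b[1:].mean())
        out.append(int(max(vals)))
    print("lane",k,[(round(x*1000,1),o) for x,o in zip(s,out) if abs(abs(x)-.052)<.016])
E
```

```text
[0.42456592 0.34938792 0.20614343]
(array([0.4655, 0.431 ]), np.float32(47.9), 89.3, 15.9, (261, 103)) (array([0.0024, 0.0491]), np.float32(-0.8999977))
(array([0.5366, 0.3645]), np.float32(49.4), 95.6, 15.8, (356, 106)) (array([-0.0008, -0.0482]), np.float32(0.6000023))
309 109 col [213 212 211 210 211 210 210 210 210 210 210 210 209 199 171 174 198 208
 209 209 209 209 207 202 196 192 188 185 184] row [209 210 209 210 210 210 209 209 209 209 209 210 210 209 198 170 180 203
 209 209 208 207 204 201 201 203 204 206 205]
lane 1 [(np.float64(-67.5), -1), (np.float64(-65.0), -1), (np.float64(-62.5), 3), (np.float64(-60.0), 8), (np.float64(-57.5), 7), (np.float64(-55.0), 7), (np.float64(-52.5), 4), (np.float64(-50.0), 3), (np.float64(-47.5), 3), (np.float64(-45.0), 11), (np.float64(-42.5), 32), (np.float64(-40.0), 65), (np.float64(-37.5), 81), (np.float64(37.5), 58), (np.float64(40.0), 60), (np.float64(42.5), 59), (np.float64(45.0), 62), (np.float64(47.5), 53), (np.float64(50.0), 8), (np.float64(52.5), 4), (np.float64(55.0), 4), (np.float64(57.5), 4), (np.float64(60.0), 5), (np.float64(62.5), 0), (np.float64(65.0), -1), (np.float64(67.5), -1)]
lane -1 [(np.float64(-67.5), -1), (np.float64(-65.0), 0), (np.float64(-62.5), 1), (np.float64(-60.0), 3), (np.float64(-57.5), 2), (np.float64(-55.0), 3), (np.float64(-52.5), 5), (np.float64(-50.0), 20), (np.float64(-47.5), 32), (np.float64(-45.0), 36), (np.float64(-42.5), 39), (np.float64(-40.0), 40), (np.float64(-37.5), 40), (np.float64(37.5), 106), (np.float64(40.0), 108), (np.float64(42.5), 111), (np.float64(45.0), 106), (np.float64(47.5), 50), (np.float64(50.0), 13), (np.float64(52.5), 3), (np.float64(55.0), 3), (np.float64(57.5), 3), (np.float64(60.0), 3), (np.float64(62.5), 0), (np.float64(65.0), -2), (np.float64(67.5), 0)]
```

```bash
python3 -c "
from plant import r
print(r.close_job())"
```

```text
the job is handed in; nothing more can be done
None
```

I handed the job in at about 38 s of robot time; no verdict came back. By my last measurements, both blue rolls (only two were in the tray) lie in the outer lanes about 3 mm and 1.5 mm off centre along the lane, straight within about 1°, with the plate home at its buffer and the bolt against its end stop. I put the bolt at 27–32 mm from the camera, so passing its 27 mm limit rests partly on it having stopped hard.

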